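# Weigh the tea pail on the spring scale

### The arm

A 6-joint arm with a two-finger parallel gripper is mounted at the origin on a cart in front of the work surface, level with it; the furniture and walls round the work are solid. World frame = base frame: x ahead of the robot, y to its left, z up, the work surface at z = 0. Lengths are in m, angles in rad, forces in N, time in s.
With the tool pointing down it reaches from about 0.225 to 0.875 m from the base axis. Payload 3.4 kg.
Tool frame: the origin (TCP) lies midway between the tips of the shut fingers; the grasp point (between the pads) lies 19 mm behind it; z points along the fingers, y is the line along which they close (so a half turn about z gives the same grasp; the last joint's range is limited). The gripper opens to 85 mm and grips with 20 to 120 N. Pads are 22 mm wide; open, the fingers measure 114 mm over their backs; the gripper's body (76 mm by 85 mm) begins 54 mm behind the grasp point. The pads swing forward as they close: fully open they stand 13 mm farther back than shut.
Start: joints at [-1.371, 0.276, 1.505, -0, 1.361, -0.121], TCP at [0.181, -0.546, 0.196] pointing down, gripper open.
Joint ranges: [-2.89, 2.89], [-0.75, 2.08], [0.22, 2.7], [-1.18, 4.32], [0.11, 2.71], [-2.7, 2.7]. Speed limits (rad/s): [2.57, 2.57, 3.14, 3.14, 3.14, 3.14].

### API

Orientations are given as a unit quaternion [w, x, y, z].
In Python, from workcell import * gives the robot as it stands.
- The arm moves only by the shell command python3 -m handwheel 'ROWS' [FORCE]. ROWS is JSON, a list that holds one entry, the list of rows, each a list of 5 numbers: the shift along the tool's x, y, z in mm, then the turn about the tool's z in degrees, then the finger opening in mm, from 0 to 85.4. A call has 1 to 20 rows; each row is the pose to reach, as a shift and turn from the pose commanded when the call began, along the tool's axes at that moment; what a row does not reach only later rows make up. A row lasts 1/12 s, in which the tool goes at most 41.7 mm and 7.16 degrees, less where a joint would pass 70% of its speed; a pose out of reach is approached as far as the arm can. A call with a gripper value outside its range is refused whole. The fingers move at their own pace and stop on an object; FORCE is the grip in N (left out, the last holds). Time passes only in rows, so rows that repeat a pose let the fingers close. It gives the time, the measured TCP pose, the force, the opening and the grip force at its end, in the units of the state.
- state(): the state, without advancing time (a new reading comes with each control period).
- read_camera(name): name is "scene" or "top" or "wrist"; returns a dict with "img" (384x512x3 uint8, blue, green, red), "mtx" (3x3 intrinsics, pixels), "pose" (4x4, takes a point from camera to world coordinates). Camera axes: x right, y up, looking along -z (the intrinsics and any distortion apply to the point x, -y, -z); pixel columns grow to the right and rows downward; lengths in m; the calibration is good to about 2 mm. A picture is of the moment at which its call begins. There is no depth.
- finish_job(): hands the job in; it is judged then, once.
The state is a dict: "time_s": time; "qpos": joint angles; "joint_vel": joint speeds; "tau": joint torques, N m; "position": TCP position; "tcp_rot": TCP orientation; "wrist_force": force on the tool from outside, world axes, zero at the start; "ft_torque": the same for the moment, N m; "finger_gap": finger opening in m; "grasp_force": force on a finger pad.
Only numpy, scipy, OpenCV 4.12 (cv2) and the standard library are available. Lean on these libraries where they do the work, as an engineer would, in place of code of your own. Each camera call takes 0.05 s, during which the arm holds its last target. There are 200 camera calls.

### The job

Weigh the blue tea pail: hang it by its wire bail on the hook of the spring scale, slowly easing its whole weight onto the hook before you let go so that the hook neither drops nor bounces and is never pulled down harder than the pail's own weight needs. When it hangs still and untouched, record the reading by sliding the red marker down by its knob until its red tongue is level with the black pointer; leave the pail hanging, and do not disturb the other jars and glasses.

Things in the scene. Friction and masses are not known exactly. Their poses are not given: they have to be found in the camera images.
- pail_center (a point): Blue enamel pail with a white lid, 61 mm in diameter, 155 mm tall overall, mass unknown, 180 to 840 g; this point is on its axis half-way up (77.5 mm over its underside), z up. The can with its lid is 60 mm tall; above it stands a fixed, stiff steel wire bail (see pail_eye), with a wooden knob on top (see pail_knob).
- pail_knob (a point): Centre of the pail's wooden knob, 24 mm in diameter, 28 mm tall, 141 mm over the pail's underside: the place to grip it. With the fingers closing along the pail's x axis the opening below stays free for the hook; the knob's underside is 14 mm above the wire's axis.
- pail_eye (a point): Point on the pail's axis 107 mm over its underside, 3 mm under the arch of the bail; it meets hook_seat when hung. The bail (6 mm wire) stands in the pail's xz plane: one hooks through it along the pail's y axis, either way round. Its opening is 34 mm wide and reaches from 60 mm (lid) to 110 mm over the pail's underside, at the middle of the arch.
- stand: Grey column spring scale fixed to the worktop; origin at the centre of its underside. Foot 110 x 150 x 14 mm, column 24 x 56 mm, its top at 229 mm. Its white graduated face looks along its own -x, towards the robot; the hook arm reaches to its own +y, the red marker is on its -y side.
- hook_seat (a point): Bottom of the hook's valley (axis of its 6 mm wire), 122 mm along the stand's +y from the column's axis, 200 mm over the worktop when unloaded; nothing is above it. The wire comes from the column along +y, dips 6 mm to here and turns up at its free end, 16 mm farther out, to 17 mm above here. The bail goes over this free end from the +y side, then down.
- scale_arm (a joint): Travel of the hook arm and its black pointer, in m: 0 unloaded, growing downward, end stop at 0.070. The spring yields 1 mm per 15 g (147 N/m), lightly damped. The mechanism is delicate: it must never move faster than 0.05 m/s, under the hand or when let go (letting go 0.3 to 0.6 N of unbalanced weight does that; it then rings for a few seconds), nor beyond 65 mm.
- pointer (a point): Tip of the black pointer on the hook arm, in front of the white face; it moves down with the hook.
- marker_tip (a point): Tip of the red marker's tongue, in front of the white face beside the pointer; level with the pointer when both joints read the same.
- marker_knob (a point): Centre of the red marker's knob, 22 mm in diameter, 26 mm tall, on top of a vertical 6 mm rod, 36 mm to the stand's -y side of the column axis and 110 mm above the red tongue; nothing is above it. The marker slides up and down with it and stays where it is left.
- marker (a joint): Travel of the red marker in m: 0 at the top, growing downward, end stop at 0.068. About 3 N of sliding friction hold it.
- the_honey_jar: Honey jar with a black lid, 65 mm in diameter, 94 mm tall, a bystander; origin at the centre of its underside.
- the_tumbler: Clear drinking glass, 81 mm in diameter, 91 mm tall, a bystander; origin at the centre of its underside.
- the_pepper_shaker: Pepper shaker with a grey cap, 44 mm in diameter, 90 mm tall, a bystander; origin at the centre of its underside.
- the_spice_3: Spice jar with a red cap, 45 mm in diameter, 106 mm tall, a bystander; origin at the centre of its underside.
Things that resemble listed ones, but are neither listed nor needed, are in the scene too. There is more than one size of the part that bears pail_center; the job needs the middle-sized.

How it is judged:
By the outcome, as a careful person would: the job done as asked, in the order asked, and still so for the second after the job is handed in, with the robot touching nothing.
It also fails if it takes over 72 s, if anything falls off the work surface, if the arm or the gripper's body presses on something with over 40 N, if the wrist force passes 120 N, or if a joint passes its speed limit or range.

## Working session

There is one attempt and no reset: what is moved stays moved. The work goes in short steps, Python scripts to look and compute and a shell command to move; the robot and the scene stay as the last step left them, time stands still between calls to the robot, and variables do not carry over. Pictures are saved under pics/ and viewed, at most 10 in all, crops included, and the job is handed in when it is done.

```bash
mkdir -p pics; python3 - <<'E'
from workcell import *
import cv2,numpy as np
for n in ("scene","top"):
    c=read_camera(n); cv2.imwrite(f"pics/{n}0.png",cv2.resize(c["img"],(800,600),interpolation=cv2.INTER_CUBIC)); np.savez(f"{n}0.npz",**c)
    print(n,c.keys(),c["mtx"].round(1).tolist(),c["pose"].round(3).tolist())
s=state();print(s)
E
```

```text
scene dict_keys(['img', 'mtx', 'pose']) [[385.7, 0.0, 254.8], [0.0, 385.7, 191.8], [0.0, 0.0, 1.0]] [[-0.366, 0.806, -0.465, 0.02], [-0.931, -0.31, 0.194, 0.371], [0.012, 0.503, 0.864, 1.038], [0.0, 0.0, 0.0, 1.0]]
top dict_keys(['img', 'mtx', 'pose']) [[456.9, 0.0, 248.1], [0.0, 456.9, 195.7], [0.0, 0.0, 1.0]] [[0.052, 0.975, -0.216, 0.227], [-0.999, 0.052, -0.007, 0.161], [0.005, 0.216, 0.976, 1.314], [0.0, 0.0, 0.0, 1.0]]
{'time_s': 0.1, 'qpos': array([-1.37096685e+00,  2.76556956e-01,  1.50600495e+00,  1.52911863e-05,
        1.36072112e+00, -1.20979400e-01]), 'joint_vel': array([-0.00036637, -0.00158549, -0.00202851, -0.00132801,  0.00051719,
        0.00309141]), 'tau': array([ 1.47954299e-03, -4.17699659e+01, -2.46405172e+01, -1.35975506e-04,
        5.83347413e-03, -2.94148769e-06]), 'position': array([ 0.18122236, -0.54513313,  0.19501253]), 'tcp_rot': array([-8.44820807e-04,  9.87162671e-01,  1.59715831e-01, -2.58423920e-05]), 'wrist_force': array([ 0.050038  , -0.52782359, -0.30446683]), 'ft_torque': array([-0.00907634,  0.00541735,  0.04590358]), 'grasp_force': 0.0, 'finger_gap': 0.08517896784714474}
```

View pics/scene0.png

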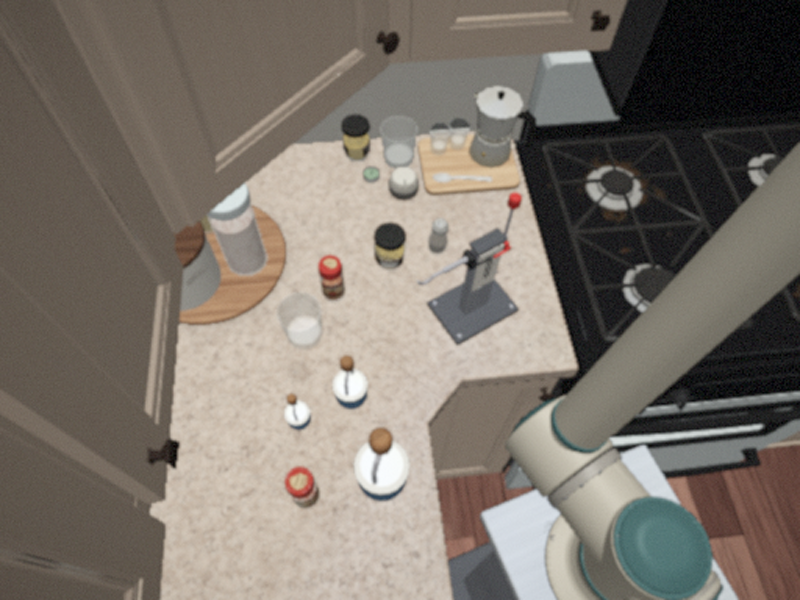

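View pics/top0.png

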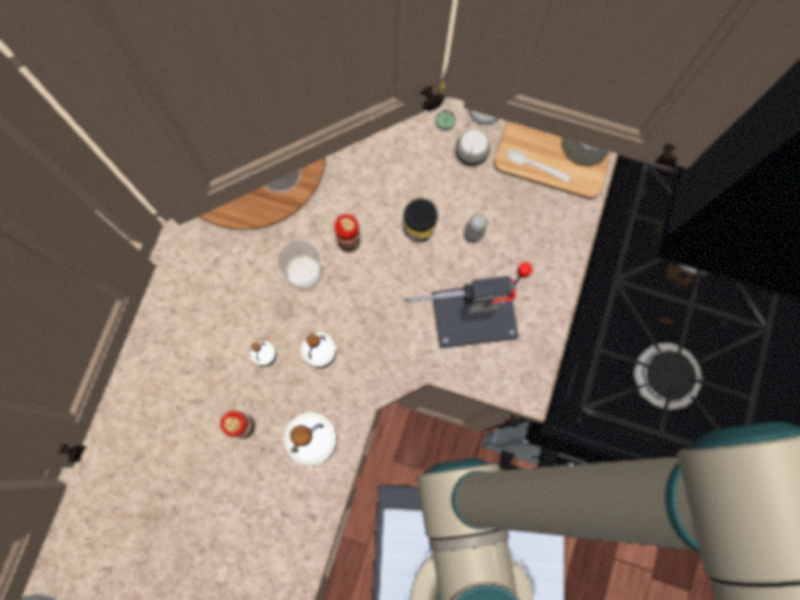

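Candidates for the pail (scene picture, 800 px scale): small (297,413), middle (350,385), large (382,465). The middle one, also at top (318,349), fits the description. I'll check it in a close crop.

```bash
cat > h.py <<'E'
import numpy as np,cv2
def load(n): return dict(np.load(n+".npz"))
def ray(c,u,v):
    K=c["mtx"];d=np.array([(u-K[0,2])/K[0,0],-(v-K[1,2])/K[1,1],-1.]);P=c["pose"]
    d=P[:3,:3]@d;return P[:3,3],d/np.linalg.norm(d)
def onz(c,u,v,z):
    o,d=ray(c,u,v);return o+d*(z-o[2])/d[2]
def tri(obs):
    A=np.zeros((3,3));b=np.zeros(3);L=[ray(*o) for o in obs]
    for o,d in L:
        M=np.eye(3)-np.outer(d,d);A+=M;b+=M@o
    p=np.linalg.solve(A,b);return p,[np.linalg.norm(np.cross(p-o,d)) for o,d in L]
def px(c,p):
    P=c["pose"];q=P[:3,:3].T@(np.asarray(p)-P[:3,3]);K=c["mtx"]
    return K[0,0]*q[0]/-q[2]+K[0,2],K[1,1]*-q[1]/-q[2]+K[1,2]
E
python3 - <<'E'
from h import *
o=[]
for n,a,b in (("scene0",(195,225),(260,105)),("top0",(175,205),(250,160))):
    im=load(n)["img"]
    A=im[a[1]:a[1]+50,a[0]:a[0]+60];B=im[b[1]:b[1]+100,b[0]:b[0]+100]
    A=cv2.resize(A,(360,300),interpolation=cv2.INTER_CUBIC);B=cv2.resize(B,(300,300),interpolation=cv2.INTER_CUBIC)
    o.append(np.hstack([A,B]))
cv2.imwrite("pics/crop1.png",np.vstack(o))
E
```

```text
(no output)
```

View pics/crop1.png

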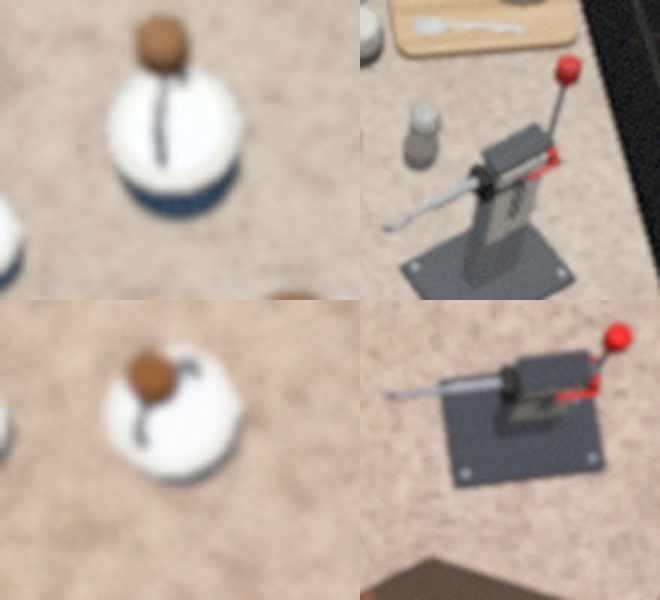

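```bash
python3 - <<'E'
from h import *
np.set_printoptions(precision=4,suppress=True)
s=load("scene0");t=load("top0")
for n,a,b in (("pknob",(222,232.2),(200.3,217.8)),("lid",(224,246.8),(204,223.5)),("mknob",(329.3,128.3),(336,172.7)),("hooktip",(270,181.3),(260.7,192)),("coltop",(312.3,155),(314.7,183.3))):
    print(n,*tri([(s,*a),(t,*b)]))
for z,a in ((.065,(198.3,228.8)),(.065,(207.5,217)),(.014,(281.7,221.7)),(.014,(331,215.7)),(.014,(277.7,187.7))): print(onz(t,*a,z))
# lid diameter
print(onz(t,175+105/6,205+113/6,.06)-onz(t,175+240/6,205+113/6,.06))
# bystanders
for nm,a,z in (("honey",(420,215),.094),("tumbler",(300,258),.08),("pepper",(478,222),.09),("spice3",(347,222),.1),("small",(260,348),.06),("large",(310,438),.09)):
    print(nm,onz(t,a[0]*.64,a[1]*.64,z))
E
```

```text
pknob [0.4216 0.2906 0.1412] [np.float64(0.00020456787214579152), np.float64(0.00020456787214577745)]
lid [0.4228 0.2904 0.0405] [np.float64(0.0006400342645536749), np.float64(0.0006400342645536293)]
mknob [ 0.5159 -0.0296  0.3041] [np.float64(0.000635471274563777), np.float64(0.0006354712745637133)]
hooktip [0.4833 0.1375 0.205 ] [np.float64(0.0008378852774856305), np.float64(0.0008378852774856685)]
coltop [0.5101 0.0062 0.2183] [np.float64(0.00026126174561434267), np.float64(0.00026126174561424563)]
[0.4031 0.302  0.065 ]
[0.4374 0.2791 0.065 ]
[0.4436 0.0697 0.014 ]
[ 0.4686 -0.072   0.014 ]
[0.5436 0.085  0.014 ]
[-0.0033  0.0623  0.    ]
honey [0.6677 0.1203 0.094 ]
tumbler [0.5798 0.3317 0.08  ]
pepper [0.6615 0.0151 0.09  ]
spice3 [0.6453 0.2503 0.1   ]
small [0.4161 0.3922 0.06  ]
large [0.2631 0.2886 0.09  ]
```

Choice confirmed: the middle pail, with a lid diameter of 62 mm and its knob at (0.422, 0.291, 0.141). Its bail x axis is at about -34° and the stand's yaw is about 10.5°. I'll move above the pail at height.

```bash
python3 -m handwheel '[[[0,0,-40,0,85],[0,0,-80,0,85],[0,0,-120,0,85],[492,-717,-120,-38,85],[492,-717,-120,-38,85],[492,-717,-120,-38,85],[492,-717,-120,-38,85],[492,-717,-120,-38,85],[492,-717,-120,-38,85],[492,-717,-120,-38,85],[492,-717,-120,-38,85],[492,-717,-120,-38,85],[492,-717,-120,-38,85],[492,-717,-120,-38,85],[492,-717,-120,-38,85],[492,-717,-120,-38,85],[492,-717,-120,-38,85],[492,-717,-120,-38,85],[492,-717,-120,-38,85],[492,-717,-120,-38,85]]]' 40; cat >>h.py <<'E'
def go(tgt=None,yaw=None):
    from workcell import state
    from scipy.spatial.transform import Rotation as R
    s=state();r=R.from_quat(s["tcp_rot"],scalar_first=True).as_matrix()
    y=np.degrees(np.arctan2(r[1,1],r[0,1]))
    print("t",round(s["time_s"],2),"pos",s["position"].round(4),"tooly",round(y,2),"tilt",r[:,2].round(3),"F",s["wrist_force"].round(2),"gap",round(s["finger_gap"],4),"g",round(s["grasp_force"],1),"q",s["qpos"].round(2))
    if tgt is not None: print("shift",(r.T@(np.array(tgt)-s["position"])*1000).round(1),"turn",None if yaw is None else round((y-yaw+90)%180-90,1))
E
python3 -c "
from h import *;go((.4216,.2906,.26),-33.7)"
```

```text
time_s: 1.77
position: [0.3771, 0.1372, 0.3157]
tcp_rot: [0.0, 0.881, 0.473, 0.0]
wrist_force: [1.2, -0.7, 0.3]
finger_gap: 0.0852
grasp_force: 0.0
t 1.77 pos [0.3771 0.1372 0.3157] tooly -33.57 tilt [ 0. -0. -1.] F [ 1.24 -0.67  0.35] gap 0.0852 g 0.0 q [ 0.18 -0.04  1.59 -0.    1.59  0.76]
shift [152.5 -47.8  55.6] turn 0.1
```

```bash
python3 -m handwheel '[[[125,-45,30,0,85],[125,-45,30,0,85],[125,-45,30,0,85],[125,-45,30,0,85],[125,-45,30,0,85],[125,-45,30,0,85],[125,-45,30,0,85]]]'; python3 - <<'E'
from h import *;go((.4216,.2906,.12),-33.7)
from workcell import *
for n in("wrist","scene"):
    c=read_camera(n);np.savez(n+"1.npz",**c)
w=load("wrist1");print(px(w,(.4216,.2906,.155)),px(w,(.4216,.2906,.06)))
cv2.imwrite("pics/w1.png",cv2.resize(w["img"],(768,576),interpolation=cv2.INTER_CUBIC))
E
```

```text
time_s: 2.35
position: [0.4089, 0.2627, 0.286]
tcp_rot: [0.0, 0.882, 0.472, -0.0]
wrist_force: [-0.6, -0.8, 0.3]
finger_gap: 0.085
grasp_force: 0.0
t 2.35 pos [0.4089 0.2627 0.286 ] tooly -33.67 tilt [-0.    -0.001 -1.   ] F [-0.57 -0.81  0.31] gap 0.085 g 0.0 q [ 0.43  0.1   1.51 -0.    1.53  1.02]
shift [ 30.4  -5.  165.9] turn 0.0
(np.float64(249.86809911800256), np.float64(153.66606138729566)) (np.float64(250.85855651228644), np.float64(143.88009151384))
```

View pics/w1.png

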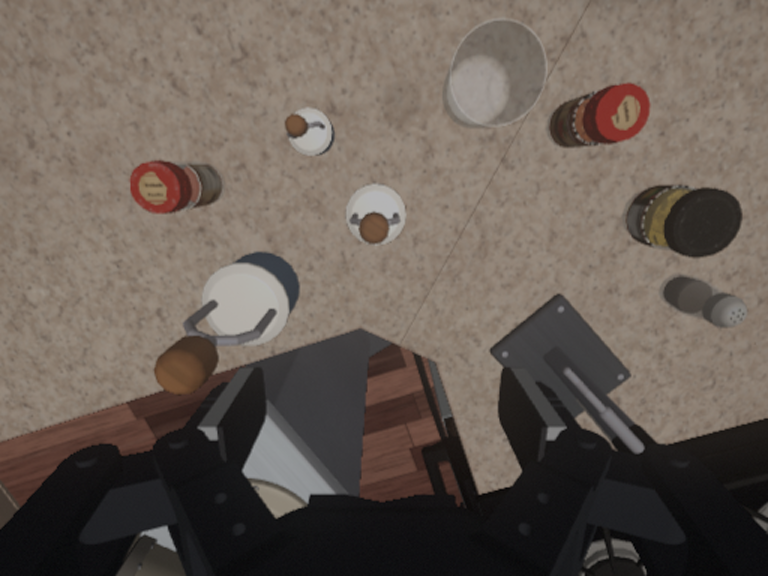

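The wrist picture shows the middle pail's knob at (374,228), within 2 px of the prediction, and the bail is about parallel to the fingers. Next I'll centre over it and go down.

```bash
python3 -m handwheel '[[[30,-5,0,0,70],[30,-5,40,0,70],[30,-5,75,0,70],[30,-5,95,0,70],[30,-5,95,0,70],[30,-5,95,0,70],[30,-5,95,0,70]]]'; python3 - <<'E'
from h import *;go((.4216,.2906,.12),-33.7)
w=load("wrist1");a=onz(w,355/1.5,221/1.5,.07);b=onz(w,396/1.5,218/1.5,.07);print(a,b,np.degrees(np.arctan2(*(b-a)[1::-1])))
print(onz(w,374/1.5,228/1.5,.15))
from workcell import *
c=read_camera("wrist");np.savez("wrist2.npz",**c);print(px(c,(.4216,.2906,.155)))
I=c["img"];k=(I[...,2]>I[...,0]*1.6)&(I[...,2]>60)&(I[...,2]<170);n,l,st,ce=cv2.connectedComponentsWithStats(k.astype(np.uint8));
for i in np.argsort(-st[1:,4])[:4]+1: print(st[i],ce[i].round(1))
E
```

```text
time_s: 3.03
position: [0.423, 0.2915, 0.1928]
tcp_rot: [0.0, 0.882, 0.472, 0.002]
wrist_force: [0.1, 0.1, 0.3]
finger_gap: 0.0697
grasp_force: 0.0
t 3.03 pos [0.423  0.2915 0.1928] tooly -33.69 tilt [ 0.003  0.001 -1.   ] F [0.09 0.14 0.27] gap 0.0697 g 0.0 q [ 0.47  0.18  1.64 -0.    1.32  1.06]
shift [-1.8 -0.8 72.8] turn 0.0
[0.40253198 0.29880255 0.07      ] [0.43695258 0.27924867 0.07      ] -29.600326874632998
[0.42167439 0.29195398 0.15      ]
(np.float64(253.38353532838593), np.float64(208.11531456321273))
[ 242  266   55   69 2430] [264.  301.7]
[ 422   75   72   50 2206] [458.9  98.5]
[  40  139   65   46 1876] [ 71.8 160. ]
[  0 319  50  42 788] [ 17.5 337.8]
```

```bash
python3 -m handwheel '[[[-1,0,35,0,60],[-1,0,60,0,55],[-1,0,72,0,50],[-1,0,72,0,45],[-1,0,72,0,20],[-1,0,72,0,10],[-1,0,72,0,10],[-1,0,72,0,10],[-1,0,72,0,10],[-1,0,72,0,10]]]' 60; python3 -c "
from h import *;go((.4216,.2906,.12),-33.7)"
```

```text
time_s: 3.92
position: [0.4218, 0.2912, 0.1197]
tcp_rot: [0.0, 0.881, 0.472, 0.001]
wrist_force: [-0.5, -0.3, 3.0]
finger_gap: 0.0103
grasp_force: 1.6
t 3.92 pos [0.4218 0.2912 0.1197] tooly -33.62 tilt [ 0.002  0.001 -1.   ] F [-0.5  -0.31  3.05] gap 0.0103 g 1.6 q [ 0.47  0.24  1.76 -0.    1.14  1.06]
shift [-0.6  0.2 -0.3] turn 0.1
```

```bash
python3 - <<'E'
from h import *
from workcell import *
c=read_camera("wrist");np.savez("wrist3.npz",**c);s=read_camera("scene");np.savez("scene3.npz",**s)
cv2.imwrite("pics/w3.png",np.hstack([cv2.resize(c["img"][180:380,130:390],(390,300)),cv2.resize(s["img"][190:300,160:300],(390,300),interpolation=cv2.INTER_CUBIC)]))
E
```

```text
(no output)
```

View pics/w3.png

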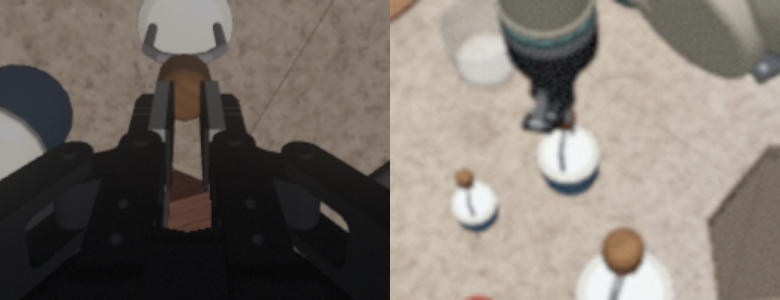

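```bash
python3 - <<'E'
from h import *
c=load("wrist3")
from workcell import state
p=state()["position"]
def cr(p): u,v=px(c,p); return round((u-130)*1.5),round((v-180)*1.5)
print(c["pose"].round(3).tolist())
for z in (0,.019,.035): print("tool axis",z,cr(p+[0,0,z]))
for z in (.06,.127,.141,.155): print("pail axis",z,cr((.4217,.2912,z)))
E
```

```text
[[0.832, 0.53, 0.166, 0.464], [-0.555, 0.794, 0.249, 0.355], [0.001, -0.299, 0.954, 0.297], [0.0, 0.0, 0.0, 1.0]]
tool axis 0 (186, 66)
tool axis 0.019 (186, 84)
tool axis 0.035 (186, 102)
pail axis 0.06 (186, 28)
pail axis 0.127 (186, 73)
pail axis 0.141 (186, 86)
pail axis 0.155 (186, 102)
```

```bash
python3 - <<'E'
from h import *
go()
c=load("wrist3")
cv2.imwrite("pics/w3b.png",cv2.resize(c["img"][200:300,200:310],(770,700),interpolation=cv2.INTER_CUBIC)[:600])
E
```

```text
t 4.02 pos [0.4218 0.2912 0.1196] tooly -33.62 tilt [ 0.002  0.001 -1.   ] F [-0.1  -0.24  4.87] gap 0.0098 g 2.4 q [ 0.47  0.24  1.76 -0.    1.14  1.06]
```

View pics/w3b.png

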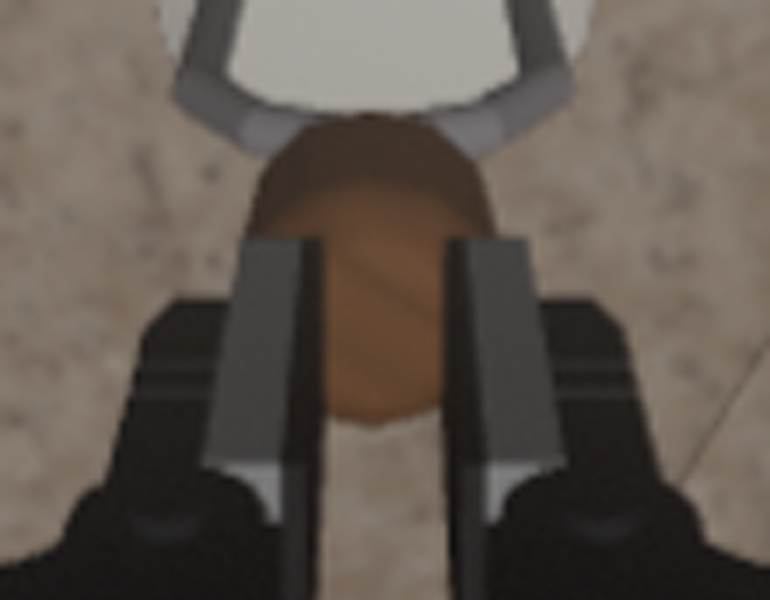

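```bash
python3 - <<'E'
from h import *
ty=np.array([np.cos(np.radians(-33.65)),np.sin(np.radians(-33.65)),0]);tx=np.array([-ty[1],ty[0],0])
for n,p,g in (("wrist1",(.4089,.2627,.286),.0425),("wrist3",(.4218,.2912,.1197),.005)):
    w=load(n)
    for z in (0,.013,.02,.03,.04):
        print(n,z,[tuple(np.round(px(w,np.array(p)+s*ty*g+tx*x+[0,0,z]),1)) for s in(-1,1) for x in (.011,-.011)])
E
```

```text
wrist1 0 [(np.float64(193.5), np.float64(209.7)), (np.float64(195.6), np.float64(238.2)), (np.float64(314.9), np.float64(209.5)), (np.float64(312.8), np.float64(238.0))]
wrist1 0.013 [(np.float64(189.2), np.float64(216.7)), (np.float64(191.6), np.float64(246.8)), (np.float64(319.1), np.float64(216.5)), (np.float64(316.8), np.float64(246.6))]
wrist1 0.02 [(np.float64(186.6), np.float64(220.9)), (np.float64(189.2), np.float64(252.0)), (np.float64(321.7), np.float64(220.6)), (np.float64(319.2), np.float64(251.8))]
wrist1 0.03 [(np.float64(182.6), np.float64(227.4)), (np.float64(185.5), np.float64(260.1)), (np.float64(325.7), np.float64(227.2)), (np.float64(322.9), np.float64(259.8))]
wrist1 0.04 [(np.float64(178.1), np.float64(234.8)), (np.float64(181.4), np.float64(269.1)), (np.float64(330.2), np.float64(234.6)), (np.float64(327.0), np.float64(268.9))]
wrist3 0 [(np.float64(247.1), np.float64(209.6)), (np.float64(247.4), np.float64(238.1)), (np.float64(261.4), np.float64(209.6)), (np.float64(261.2), np.float64(238.1))]
wrist3 0.013 [(np.float64(246.6), np.float64(216.5)), (np.float64(246.9), np.float64(246.7)), (np.float64(261.9), np.float64(216.5)), (np.float64(261.6), np.float64(246.7))]
wrist3 0.02 [(np.float64(246.3), np.float64(220.7)), (np.float64(246.6), np.float64(251.8)), (np.float64(262.2), np.float64(220.6)), (np.float64(261.9), np.float64(251.8))]
wrist3 0.03 [(np.float64(245.9), np.float64(227.2)), (np.float64(246.2), np.float64(259.9)), (np.float64(262.7), np.float64(227.1)), (np.float64(262.4), np.float64(259.8))]
wrist3 0.04 [(np.float64(245.3), np.float64(234.5)), (np.float64(245.7), np.float64(268.8)), (np.float64(263.2), np.float64(234.5)), (np.float64(262.9), np.float64(268.8))]
```

The tips are resting on top of the knob: the picture puts them about 38 mm behind the reported TCP, and the wrist reads +4 N. I'll open up and go 36 mm lower, which still clears the lid either way.

```bash
python3 -m handwheel '[[[0,0,-15,0,10],[0,0,-15,0,55],[0,0,-15,0,55],[0,0,-15,0,55],[0,0,-15,0,55],[0,0,10,0,55],[0,0,22,0,55],[0,0,22,0,55]]]'; python3 -c "
from h import *;go()
from workcell import *
s=read_camera('scene');np.savez('scene4.npz',**s)
c=read_camera('wrist');np.savez('wrist4.npz',**c)
cv2.imwrite('pics/w4.png',np.hstack([cv2.resize(c['img'][150:300,130:380],(500,300)),cv2.resize(s['img'][190:270,170:250],(300,300),interpolation=cv2.INTER_CUBIC)]))
"
```

```text
time_s: 4.68
position: [0.4186, 0.2895, 0.0937]
tcp_rot: [-0.0, 0.881, 0.472, -0.003]
wrist_force: [-0.3, -0.2, 0.6]
finger_gap: 0.0548
grasp_force: 0.0
t 4.68 pos [0.4186 0.2895 0.0937] tooly -33.62 tilt [-0.006 -0.003 -1.   ] F [-0.29 -0.2   0.6 ] gap 0.0548 g 0.0 q [ 0.47  0.26  1.8  -0.    1.09  1.06]
```

View pics/w4.png

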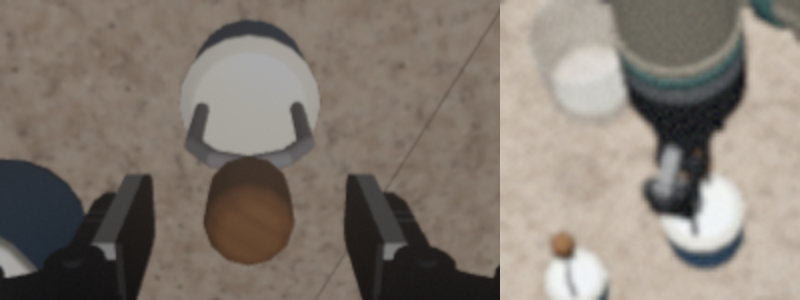

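The knob is now centred between the fingers at (249,220) in the crop, with the tips around its middle height. I'll go 12 mm lower and close.

```bash
python3 -m handwheel '[[[0,0,6,0,55],[0,0,12,0,55],[0,0,12,0,20],[0,0,12,0,10],[0,0,12,0,10],[0,0,12,0,10],[0,0,12,0,10],[0,0,12,0,10]]]' 60; python3 -c "
from h import *;go()
from workcell import *
c=read_camera('wrist');np.savez('wrist5.npz',**c)
cv2.imwrite('pics/w5.png',cv2.resize(c['img'][150:300,130:380],(750,450),interpolation=cv2.INTER_CUBIC))
"
```

```text
time_s: 5.45
position: [0.421, 0.291, 0.0851]
tcp_rot: [-0.0, 0.881, 0.472, 0.0]
wrist_force: [-1.5, 0.5, 1.9]
finger_gap: 0.0218
grasp_force: 58.8
t 5.45 pos [0.421  0.291  0.0851] tooly -33.62 tilt [ 0.  0. -1.] F [-1.47  0.45  1.89] gap 0.0218 g 58.8 q [0.47 0.27 1.81 0.   1.06 1.06]
```

Gripped: 59 N at a 22 mm opening. I'll lift, weigh, and meanwhile refine the stand's pose from the wrist picture's foot corners.

```bash
python3 -m handwheel '[[[0,0,-3,0,10],[0,0,-10,0,10],[0,0,-25,0,10],[0,0,-45,0,10],[0,0,-70,0,10],[0,0,-95,0,10],[0,0,-120,0,10],[0,0,-138,0,10],[0,0,-145,0,10],[0,0,-145,0,10],[0,0,-145,0,10],[0,0,-145,0,10],[0,0,-145,0,10],[0,0,-145,0,10],[0,0,-145,0,10],[0,0,-145,0,10]]]' 80; python3 - <<'E'
from h import *
go()
w=load("wrist1")
C=[onz(w,u/1.5,v/1.5,.014) for u,v in((492,350),(560,296),(629,376))]
a,b,c=C;print(C,np.linalg.norm(a-b),np.linalg.norm(b-c),np.degrees(np.arctan2(*(b-a)[1::-1])),np.degrees(np.arctan2(*(b-c)[1::-1])),"mid",(a+c)/2)
s=load("scene0");t=load("top0")
print("tip",tri([(s,270,181.3),(t,260.7,192),(w,570/1.5,368/1.5)]),onz(w,570/1.5,368/1.5,.214),onz(t,260.7,192,.214),onz(s,270,181.3,.214))
for n,cc in(("w",w),("t",t),("s",s)): print(n,[tuple(np.round(px(cc,(.510+d*-.18,.0075+d*.983,z)),1)) for d,z in((.122,.2),(.138,.217),(-.036,.304))])
E
```

```text
time_s: 6.83
position: [0.4209, 0.2908, 0.2292]
tcp_rot: [0.0, 0.881, 0.472, -0.001]
wrist_force: [0.5, -0.2, -4.9]
finger_gap: 0.0214
grasp_force: 78.7
t 6.83 pos [0.4209 0.2908 0.2292] tooly -33.62 tilt [-0.001 -0.001 -1.   ] F [ 0.49 -0.24 -4.91] gap 0.0214 g 78.7 q [ 0.47  0.16  1.57 -0.    1.41  1.06]
[array([0.44508396, 0.07433554, 0.014     ]), array([0.54462176, 0.09087327, 0.014     ]), array([ 0.56949637, -0.05145388,  0.014     ])] 0.10090227913708777 0.14448448003716846 9.433254998835517 99.91349317146198 mid [0.50729016 0.01144083 0.014     ]
tip (array([0.48565594, 0.13676101, 0.20156633]), [np.float64(0.001344051732564098), np.float64(0.0016367109305217991), np.float64(0.0020055454030726053)]) [0.48593473 0.14512508 0.214     ] [0.481728   0.13830321 0.214     ] [0.47768493 0.13937912 0.214     ]
w [(np.float64(383.2), np.float64(250.4)), (np.float64(381.5), np.float64(248.6)), (np.float64(548.5), np.float64(429.3))]
t [(np.float64(265.0), np.float64(191.0)), (np.float64(258.8), np.float64(190.3)), (np.float64(335.0), np.float64(172.2))]
s [(np.float64(272.5), np.float64(179.6)), (np.float64(267.5), np.float64(178.8)), (np.float64(328.8), np.float64(128.4))]
```

```bash
python3 - <<'E'
from h import *
go((.4756,.2067,.205),8)
E
```

```text
t 6.83 pos [0.4209 0.2908 0.2292] tooly -33.62 tilt [-0.001 -0.001 -1.   ] F [ 0.49 -0.24 -4.91] gap 0.0214 g 78.7 q [ 0.47  0.16  1.57 -0.    1.41  1.06]
shift [-39.7  92.1  24.2] turn -41.6
```

```bash
python3 -m handwheel '[[[-5,12,0,-6,10],[-10,24,0,-12,10],[-15,36,0,-18,10],[-20,48,4,-24,10],[-26,60,10,-30,10],[-32,74,16,-36,10],[-36,84,22,-40,10],[-39,90,26,-41.6,10],[-40,92,26,-41.6,10],[-40,92,26,-41.6,10],[-40,92,26,-41.6,10],[-40,92,26,-41.6,10],[-40,92,26,-41.6,10],[-40,92,26,-41.6,10]]]'; python3 - <<'E'
from h import *
from workcell import *
go((.489,.1278,.203),8)
c=read_camera('wrist');np.savez('wrist6.npz',**c);s=read_camera("scene");np.savez("scene6.npz",**s)
cv2.imwrite('pics/w6.png',np.hstack([cv2.resize(c['img'],(400,300),interpolation=cv2.INTER_AREA),cv2.resize(s['img'][110:230,200:360],(400,300),interpolation=cv2.INTER_CUBIC)]))
E
```

```text
time_s: 8.0
position: [0.4755, 0.2071, 0.2041]
tcp_rot: [0.0, 0.656, 0.755, 0.0]
wrist_force: [0.3, -0.2, -5.0]
finger_gap: 0.0213
grasp_force: 78.8
t 8.0 pos [0.4755 0.2071 0.2041] tooly 8.01 tilt [ 0.  0. -1.] F [ 0.28 -0.17 -4.96] gap 0.0213 g 78.8 q [0.28 0.19 1.61 0.   1.35 0.14]
shift [-80.4   2.4   1.1] turn 0.0
```

View pics/w6.png

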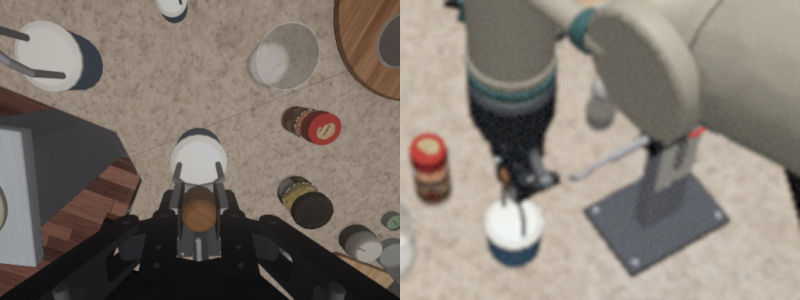

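The pail hangs in the grip with its bail facing the hook, and the hook rod (198,240) is centred between the fingers in the wrist view. I'll move in over the free end.

```bash
python3 -m handwheel '[[[-10,0,0,0,10],[-20,1,0,0,10],[-30,1,0,0,10],[-40,2,0,0,10],[-48,2,0,0,10],[-56,2,0,0,10],[-64,2,0,0,10],[-71,2,0,0,10],[-77,2,0,0,10],[-80,2,0,0,10],[-80,2,0,0,10],[-80,2,0,0,10],[-80,2,0,0,10]]]'; python3 - <<'E'
from h import *
from workcell import *
go((.489,.1278,.203),8)
c=read_camera('wrist');np.savez('wrist7.npz',**c);s=read_camera("scene");np.savez("scene7.npz",**s)
E
```

```text
time_s: 9.18
position: [0.4886, 0.128, 0.2038]
tcp_rot: [-0.0, 0.656, 0.755, 0.0]
wrist_force: [0.3, 0.3, -5.3]
finger_gap: 0.0214
grasp_force: 78.8
t 9.18 pos [0.4886 0.128  0.2038] tooly 8.0 tilt [ 0.  0. -1.] F [ 0.34  0.35 -5.29] gap 0.0214 g 78.8 q [ 0.12  0.17  1.63  0.    1.34 -0.02]
shift [-0.3  0.3  0.8] turn -0.0
```

```bash
python3 -m handwheel '[[[0,0,2,0,10],[0,0,5,0,10],[0,0,8,0,10],[0,0,11,0,10],[0,0,14,0,10],[0,0,16,0,10],[0,0,18,0,10],[0,0,20,0,10],[0,0,20,0,10],[0,0,20,0,10]]]'; python3 - <<'E'
from h import *
from workcell import *
go()
c=read_camera('wrist');np.savez('wrist8.npz',**c);s=read_camera("scene");np.savez("scene8.npz",**s)
cv2.imwrite('pics/w8.png',np.hstack([cv2.resize(c['img'][190:340,160:360],(400,300),interpolation=cv2.INTER_CUBIC),cv2.resize(s['img'][120:210,230:350],(400,300),interpolation=cv2.INTER_CUBIC)]))
E
```

```text
time_s: 10.12
position: [0.4886, 0.1276, 0.1837]
tcp_rot: [-0.0, 0.656, 0.755, -0.0]
wrist_force: [0.5, -0.3, -4.7]
finger_gap: 0.0215
grasp_force: 78.8
t 10.12 pos [0.4886 0.1276 0.1837] tooly 7.98 tilt [-0. -0. -1.] F [ 0.51 -0.31 -4.68] gap 0.0215 g 78.8 q [ 0.12  0.18  1.67 -0.    1.3  -0.02]
```

View pics/w8.png

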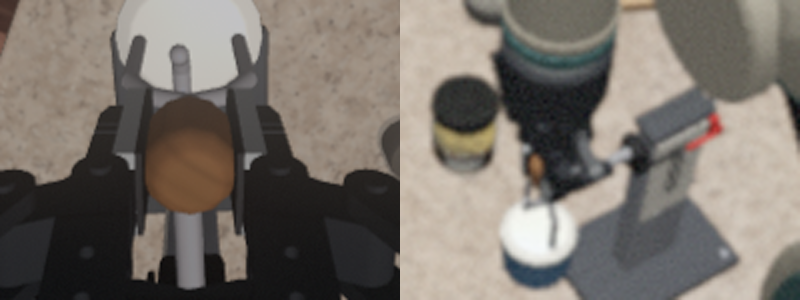

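The wrist view shows the hook's tip (180,55) through the bail and beyond the arch, so it is hooked. Next, ease down slowly.

```bash
python3 -m handwheel '[[[0,0,1,0,10],[0,0,2,0,10],[0,0,3,0,10],[0,0,4,0,10],[0,0,5,0,10],[0,0,6,0,10],[0,0,7,0,10],[0,0,8,0,10],[0,0,9.5,0,10],[0,0,11,0,10],[0,0,12.5,0,10],[0,0,14,0,10],[0,0,15,0,10],[0,0,16,0,10],[0,0,16,0,10],[0,0,16,0,10],[0,0,16,0,10],[0,0,16,0,10]]]'; python3 - <<'E'
from h import *
from workcell import *
f=[]
for i in range(6): f.append(state()["wrist_force"][2]); read_camera("scene")
print(np.round(f,2)); go()
E
```

```text
time_s: 11.72
position: [0.4887, 0.1277, 0.1679]
tcp_rot: [0.0, 0.656, 0.755, 0.0]
wrist_force: [0.6, 0.7, -2.7]
finger_gap: 0.0216
grasp_force: 79.0
[-2.75 -3.44 -3.27 -3.35 -3.23 -3.03]
t 12.02 pos [0.4887 0.1276 0.1678] tooly 7.98 tilt [ 0. -0. -1.] F [-0.89  1.23 -3.27] gap 0.0214 g 79.0 q [ 0.12  0.19  1.7  -0.    1.26 -0.02]
```

```bash
python3 -m handwheel '[[[0,0,1,0,10],[0,0,2,0,10],[0,0,3,0,10],[0,0,4,0,10],[0,0,5,0,10],[0,0,6,0,10],[0,0,7,0,10],[0,0,8,0,10],[0,0,9,0,10],[0,0,10,0,10],[0,0,11,0,10],[0,0,12,0,10],[0,0,13,0,10],[0,0,14,0,10],[0,0,15,0,10],[0,0,15,0,10],[0,0,15,0,10],[0,0,15,0,10],[0,0,15,0,10]]]'; python3 - <<'E'
from h import *
from workcell import *
f=[]
for i in range(14): f.append(state()["wrist_force"][2]); read_camera("scene")
print(np.round(f,2),np.mean(f)); go()
E
```

```text
time_s: 13.6
position: [0.4887, 0.1276, 0.1528]
tcp_rot: [0.0, 0.656, 0.755, 0.0]
wrist_force: [-0.6, 0.2, -1.6]
finger_gap: 0.0213
grasp_force: 79.2
[-1.56 -0.84 -0.4  -0.91 -1.34 -1.07 -0.91 -0.52 -1.34  0.21 -0.59 -0.6
 -0.99 -1.04] -0.8492425403745217
t 14.3 pos [0.4887 0.1277 0.1528] tooly 7.98 tilt [ 0. -0. -1.] F [-0.8   0.96 -1.16] gap 0.0213 g 79.2 q [ 0.12  0.2   1.72 -0.    1.22 -0.02]
```

```bash
python3 -m handwheel '[[[0,0,0.5,0,10],[0,0,1,0,10],[0,0,1.5,0,10],[0,0,2,0,10],[0,0,2.5,0,10],[0,0,3,0,10],[0,0,3.5,0,10],[0,0,4,0,10],[0,0,4.5,0,10],[0,0,5,0,10],[0,0,5,0,10],[0,0,5,0,10],[0,0,5,0,10],[0,0,5,0,10]]]'; python3 - <<'E'
from h import *
from workcell import *
f=[]
for i in range(40): f.append(state()["wrist_force"]); c=read_camera("scene")
f=np.array(f);print(f.mean(0),f.std(0)); go(); np.savez("scene9.npz",**c)
E
```

```text
time_s: 15.47
position: [0.4887, 0.1276, 0.1478]
tcp_rot: [0.0, 0.656, 0.755, -0.0]
wrist_force: [-0.9, 0.1, 0.3]
finger_gap: 0.0212
grasp_force: 79.3
[-0.35219547  0.24743868 -0.32839258] [0.50710372 0.53252947 0.44404569]
t 17.47 pos [0.4887 0.1277 0.1478] tooly 7.98 tilt [ 0. -0. -1.] F [0.28 0.38 0.53] gap 0.021 g 79.3 q [ 0.12  0.2   1.73 -0.    1.21 -0.02]
```

```bash
python3 -m handwheel '[[[0,0,0.5,0,10],[0,0,1,0,10],[0,0,1.5,0,10],[0,0,1.5,0,10],[0,0,1.5,0,10],[0,0,1.5,0,10],[0,0,1.5,0,21.5],[0,0,1.5,0,22],[0,0,1.5,0,22.5],[0,0,1.5,0,23],[0,0,1.5,0,23.5],[0,0,1.5,0,24],[0,0,1.5,0,24.5],[0,0,1.5,0,25]]]' 20; python3 - <<'E'
from h import *
from workcell import *
f=[]
for i in range(10): f.append(state()["wrist_force"]); c=read_camera("scene")
print(np.mean(f,0)); go(); np.savez("scene10.npz",**c)
E
```

```text
time_s: 18.63
position: [0.4888, 0.1276, 0.1463]
tcp_rot: [0.0, 0.656, 0.755, 0.0]
wrist_force: [0.4, 0.0, 0.5]
finger_gap: 0.0252
grasp_force: 0.1
[ 0.25178288  0.16758115 -0.08580388]
t 19.13 pos [0.4887 0.1276 0.1463] tooly 7.98 tilt [ 0. -0. -1.] F [ 0.51 -0.16  0.22] gap 0.0248 g 0.0 q [ 0.12  0.21  1.73 -0.    1.21 -0.02]
```

Released gently. Now open wide and rise clear.

```bash
python3 -m handwheel '[[[0,0,0,0,28],[0,0,0,0,32],[0,0,0,0,38],[0,0,0,0,44],[0,0,0,0,50],[0,0,0,0,50],[0,0,-5,0,50],[0,0,-15,0,50],[0,0,-35,0,50],[0,0,-60,0,50],[0,0,-90,0,50],[0,0,-130,0,50],[0,0,-170,0,50],[0,0,-200,0,50],[0,0,-200,0,50],[0,0,-200,0,50]]]'; python3 - <<'E'
from h import *
from workcell import *
c=read_camera("wrist");np.savez("wrist11.npz",**c)
s=read_camera("scene");np.savez("scene11.npz",**s)
t=read_camera("top");np.savez("top11.npz",**t)
go((.5160,-.0290,.30),9.7)
# red / brown blobs
for n,I in (("w",c["img"]),("s",s["img"]),("t",t["img"])):
    I=I.astype(int)
    for nm,k in (("red",(I[...,2]>150)&(I[...,1]<60)&(I[...,0]<60)),("brown",(I[...,2]>1.7*I[...,0])&(I[...,2]>60)&(I[...,2]<150)&(I[...,1]>40))):
        m,l,st,ce=cv2.connectedComponentsWithStats(k.astype(np.uint8))
        print(n,nm,[(st[i].tolist(),ce[i].round(1).tolist()) for i in np.argsort(-st[1:,4])[:6]+1])
E
```

```text
time_s: 20.47
position: [0.4897, 0.1278, 0.3493]
tcp_rot: [0.002, 0.656, 0.755, 0.002]
wrist_force: [0.6, 0.1, -0.5]
finger_gap: 0.0498
grasp_force: 0.0
t 20.62 pos [0.4879 0.1276 0.3452] tooly 7.98 tilt [-0.002 -0.    -1.   ] F [-0.33 -0.29 -0.14] gap 0.0501 g 0.0 q [ 0.12  0.12  1.35 -0.    1.68 -0.02]
shift [-158.9    6.2   45.2] turn -1.7
w red [([243, 274, 1, 5, 5], [243.0, 276.0])]
w brown [([380, 0, 132, 77, 4504], [437.1, 43.9]), ([0, 279, 107, 89, 4093], [35.4, 317.1]), ([488, 200, 24, 28, 383], [497.5, 212.4]), ([99, 260, 35, 25, 379], [117.0, 272.8]), ([39, 0, 38, 11, 267], [59.9, 3.7]), ([0, 46, 21, 33, 238], [5.8, 64.0])]
s red [([327, 128, 5, 2, 6], [329.3, 128.7]), ([324, 157, 1, 2, 2], [324.0, 157.5]), ([215, 173, 2, 2, 2], [215.5, 173.5]), ([208, 175, 2, 1, 2], [208.5, 175.0]), ([212, 175, 2, 1, 2], [212.5, 175.0]), ([206, 174, 1, 1, 1], [206.0, 174.0])]
s brown [([113, 143, 17, 27, 289], [121.0, 155.6]), ([237, 281, 13, 9, 42], [243.1, 286.0]), ([205, 171, 14, 9, 39], [211.8, 176.3]), ([269, 178, 7, 6, 29], [271.9, 180.4]), ([187, 309, 14, 10, 28], [195.0, 315.1]), ([210, 186, 7, 4, 21], [212.5, 187.7])]
t red [([215, 141, 14, 11, 56], [220.2, 147.6]), ([147, 265, 10, 13, 32], [153.4, 270.8]), ([334, 169, 5, 8, 23], [336.1, 173.0]), ([334, 170, 1, 1, 1], [334.0, 170.0])]
t brown [([341, 308, 171, 76, 6070], [425.8, 359.4]), ([206, 260, 54, 124, 2171], [235.9, 321.6]), ([216, 148, 13, 12, 72], [222.6, 154.5]), ([477, 341, 29, 9, 54], [493.2, 345.5]), ([189, 274, 10, 11, 31], [195.1, 279.5]), ([262, 186, 6, 8, 30], [265.0, 190.3])]
```

```bash
python3 - <<'E'
from h import *
s=load("scene11");t=load("top11");w=load("wrist11")
print("pail knob",tri([(s,271.9,180.4),(t,265,190.3)]))
print("mknob",tri([(s,329.3,128.6),(t,336.1,173)]))
print("wrist f",w["mtx"])
print("pred knob w",px(w,(.489,.1278,.2)))
E
```

```text
pail knob (array([0.49226173, 0.12697022, 0.18942461]), [np.float64(0.00021251783674389895), np.float64(0.0002125178367438845)])
mknob (array([ 0.51561085, -0.0299227 ,  0.30300305]), [np.float64(0.0008343395713812992), np.float64(0.000834339571381292)])
wrist f [[269.95636937   0.         254.27078082]
 [  0.         269.95636937 196.10535704]
 [  0.           0.           1.        ]]
pred knob w (np.float64(253.0999372228626), np.float64(175.85497724170335))
```

```bash
python3 -m handwheel '[[[-40,2,0,0,50],[-80,4,0,0,50],[-120,6,0,0,50],[-150,6,0,-1.7,50],[-163,6,0,-1.7,50],[-163,6,0,-1.7,50],[-163,6,0,-1.7,50],[-163,6,20,-1.7,50],[-163,6,40,-1.7,50],[-163,6,40,-1.7,50],[-163,6,40,-1.7,50]]]'; python3 - <<'E'
from h import *
from workcell import *
c=read_camera("wrist");np.savez("wrist12.npz",**c)
go((.5165,-.0330,.252),9.7)
I=c["img"].astype(int);k=(I[...,2]>90)&(I[...,1]<.45*I[...,2])&(I[...,0]<.45*I[...,2])
m,l,st,ce=cv2.connectedComponentsWithStats(k.astype(np.uint8))
print([(st[i].tolist(),ce[i].round(1).tolist()) for i in np.argsort(-st[1:,4])[:4]+1],px(c,(.516,-.0297,.304)),px(c,(.516,-.0297,.317)))
E
```

```text
time_s: 21.53
position: [0.5162, -0.0312, 0.3055]
tcp_rot: [-0.001, 0.644, 0.765, -0.0]
wrist_force: [0.5, 0.2, -0.5]
finger_gap: 0.05
grasp_force: 0.0
t 21.58 pos [ 0.5171 -0.0316  0.3067] tooly 9.77 tilt [-0.     0.001 -1.   ] F [ 0.71 -0.93  0.12] gap 0.0502 g 0.0 q [-0.2   0.15  1.41  0.    1.59 -0.37]
shift [-1.3 -0.8 54.7] turn 0.1
[([238, 208, 30, 30, 706], [252.4, 221.9]), ([237, 152, 1, 25, 25], [237.0, 164.0]), ([259, 183, 6, 3, 17], [261.4, 183.9]), ([243, 183, 5, 3, 15], [245.0, 184.0])] (np.float64(254.3207123454245), np.float64(221.1853817190951)) (np.float64(254.26598979930992), np.float64(228.70562256236548))
```

```bash
python3 -m handwheel '[[[-1,-1,20,0,50],[-1,-1,40,0,50],[-1,-1,54,0,50],[-1,-1,54,0,50],[-1,-1,54,0,30],[-1,-1,54,0,10],[-1,-1,54,0,10],[-1,-1,54,0,10],[-1,-1,54,0,10],[-1,-1,54,0,10]]]' 40; python3 -c "
from h import *;go()"
```

```text
time_s: 22.42
position: [0.5157, -0.0343, 0.2531]
tcp_rot: [-0.0, 0.645, 0.764, -0.0]
wrist_force: [-5.1, -0.9, 2.5]
finger_gap: 0.0198
grasp_force: 39.1
t 22.42 pos [ 0.5157 -0.0343  0.2531] tooly 9.68 tilt [-0.001 -0.001 -1.   ] F [-5.08 -0.88  2.53] gap 0.0198 g 39.1 q [-0.2   0.16  1.52 -0.    1.46 -0.37]
```

```bash
python3 -m handwheel '[[[0,0,2,0,10],[0,0,4,0,10],[0,0,7,0,10],[0,0,10,0,10],[0,0,13,0,10],[0,0,16,0,10],[0,0,19,0,10],[0,0,22,0,10],[0,0,25,0,10],[0,0,27,0,10],[0,0,29,0,10],[0,0,30,0,10],[0,0,30,0,10],[0,0,30,0,10]]]'; python3 - <<'E'
from h import *;go()
from workcell import *
for n in("scene","top"): c=read_camera(n);np.savez(n+"13.npz",**c)
E
python3 -m handwheel '[[[0,0,0,0,30],[0,0,0,0,45],[0,0,0,0,50],[0,0,0,0,50],[0,0,-15,0,50],[0,0,-40,0,50],[0,0,-75,0,50],[0,0,-100,0,50],[0,0,-100,0,50],[0,0,-100,0,50]]]'; python3 - <<'E'
from h import *;go((.5095-.07*.986,.0075-.07*.168,.30),99.7)
E
```

```text
time_s: 23.58
position: [0.5156, -0.0342, 0.2222]
tcp_rot: [-0.0, 0.645, 0.764, -0.001]
wrist_force: [-4.7, -0.7, 1.6]
finger_gap: 0.0202
grasp_force: 39.0
t 23.58 pos [ 0.5156 -0.0342  0.2222] tooly 9.68 tilt [-0.002 -0.    -1.   ] F [-4.66 -0.65  1.62] gap 0.0202 g 39.0 q [-0.2   0.17  1.58 -0.    1.39 -0.37]
time_s: 24.52
position: [0.5178, -0.0342, 0.324]
tcp_rot: [0.002, 0.645, 0.764, 0.001]
wrist_force: [-0.8, 0.3, -1.1]
finger_gap: 0.0499
grasp_force: 0.0
t 24.52 pos [ 0.5178 -0.0342  0.324 ] tooly 9.69 tilt [ 0.005 -0.001 -1.   ] F [-0.84  0.35 -1.1 ] gap 0.0499 g 0.0 q [-0.2   0.14  1.37  0.    1.62 -0.37]
shift [ 42.5 -71.2  23.6] turn 90.0
```

```bash
python3 -m handwheel '[[[6,-10,0,-7,85],[12,-20,0,-14,85],[18,-30,0,-21,85],[24,-40,0,-28,85],[30,-50,0,-35,85],[36,-60,0,-42,85],[42,-71,0,-49,85],[42,-73,0,-56,85],[42,-73,0,-63,85],[42,-73,0,-70,85],[42,-73,0,-77,85],[42,-73,0,-84,85],[42,-73,0,-90,85],[42,-73,30,-90,85],[42,-73,60,-90,85],[42,-73,90,-90,85],[42,-73,115,-90,85],[42,-73,130,-90,85],[42,-73,130,-90,85],[42,-73,130,-90,85]]]'; python3 - <<'E'
from h import *;go()
from workcell import *
c=read_camera("wrist");np.savez("wrist14.npz",**c)
e=np.array([.986,.168,0]);n=np.array([-.168,.986,0])
for z in (.15,.16,.17,.19): print(px(c,np.array([.5095,.0075,z])-.02*e))
cv2.imwrite("pics/w14f.png",c["img"])
q=px(c,np.array([.5095,.0075,.165])-.02*e);u,v=int(q[0]),int(q[1]);print(u,v)
cv2.imwrite("pics/w14.png",np.hstack([cv2.resize(c["img"],(400,300)),cv2.resize(c["img"][max(0,v-60):v+60,u-40:u+40],(400,600),interpolation=cv2.INTER_CUBIC)[:300]])) if 0 else None
a=cv2.resize(c["img"][v-60:v+60,u-50:u+50],(500,600),interpolation=cv2.INTER_CUBIC)
b=np.zeros((600,300,3),np.uint8);b[:225]=cv2.resize(c["img"],(300,225));cv2.imwrite("pics/w14.png",np.hstack([a,b]))
I=c["img"].astype(int);k=(I[...,2]>90)&(I[...,1]<.5*I[...,2])&(I[...,0]<.5*I[...,2])
m,l,st,ce=cv2.connectedComponentsWithStats(k.astype(np.uint8))
print([(st[i].tolist(),ce[i].round(1).tolist()) for i in np.argsort(-st[1:,4])[:6]+1])
E
```

```text
time_s: 26.18
position: [0.4363, -0.0047, 0.1909]
tcp_rot: [-0.002, -0.084, 0.996, 0.0]
wrist_force: [0.6, 0.8, 1.0]
finger_gap: 0.085
grasp_force: 0.0
t 26.18 pos [ 0.4363 -0.0047  0.1909] tooly 99.68 tilt [-0.003  0.001 -1.   ] F [0.59 0.8  0.96] gap 0.085 g 0.0 q [-0.17  0.07  1.78  0.    1.3  -1.91]
(np.float64(254.25115153862822), np.float64(260.9902235903834))
(np.float64(254.26346055359386), np.float64(266.9647254370702))
(np.float64(254.2767988120754), np.float64(273.43879750148176))
(np.float64(254.30712655090497), np.float64(288.1591575098654))
254 270
[([209, 270, 43, 37, 441], [220.7, 280.9]), ([408, 361, 23, 23, 204], [416.5, 373.4]), ([405, 362, 3, 3, 6], [406.2, 363.0]), ([411, 358, 1, 2, 2], [411.0, 358.5]), ([221, 285, 1, 1, 1], [221.0, 285.0]), ([221, 283, 1, 1, 1], [221.0, 283.0])]
```

View pics/w14.png

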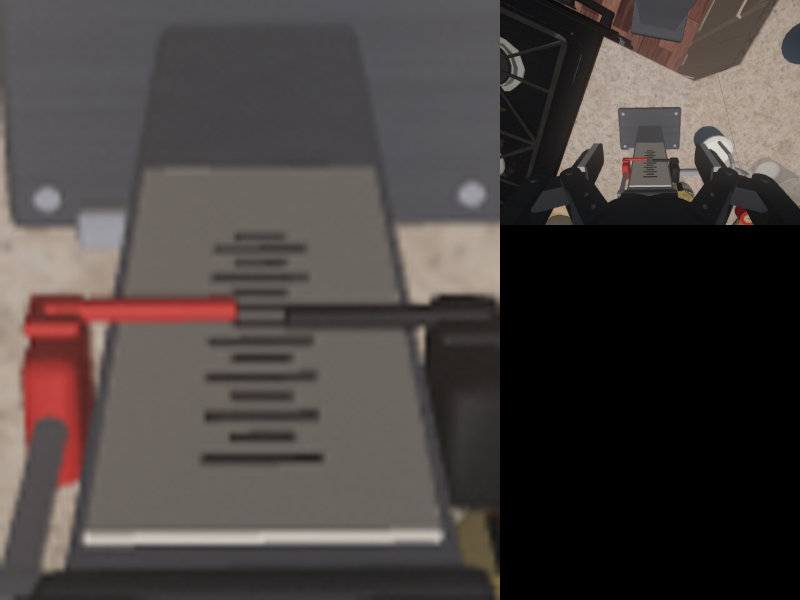

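The picture shows the red tongue's tip at (237,311) and the pointer's tip at (285,316) in the crop. Up in the picture is down in the world, so they are nearly level, with the tongue perhaps 1 mm low. A depth difference could mimic that, so I'll take a lower and a higher view to triangulate numerically.

```bash
cat > m.py <<'E'
from h import *
import sys
E0=np.array([.5095,.0075,0]);ex=np.array([.986,.168,0]);ey=np.array([-.168,.986,0])
def prof(c,us,kind,v0,half=14):
    I=c["img"].astype(float);out=[]
    for u in us:
        col=I[v0-half:v0+half+1,u];v=np.arange(v0-half,v0+half+1)
        if kind=="r": w=np.clip(col[:,2]-col[:,1]-35,0,None)
        else:
            g=col.mean(1); w=np.clip(np.percentile(g,70)*.75-g,0,None)
            k=(w>0).astype(np.uint8); n,l=cv2.connectedComponents(k.reshape(-1,1)); 
            b=max(range(1,n),key=lambda i:w[l[:,0]==i].sum()); w=w*(l[:,0]==b)
        out.append((w*v).sum()/w.sum())
    return np.round(out,2)
E
python3 - <<'E'
from m import *
c=load("wrist14")
print(prof(c,range(230,252,3),"r",272),prof(c,range(262,288,3),"b",273,6))
print(px(c,E0-.02*ex-.009*ey+[0,0,.165]),px(c,E0-.02*ex+.009*ey+[0,0,.165]))
E
python3 -m handwheel '[[[0,0,10,0,85],[0,0,20,0,85],[0,0,30,0,85],[0,0,40,0,85],[0,0,40,0,85],[0,0,40,0,85],[0,0,40,0,85]]]'
python3 -c "
from h import *
from workcell import *
go();c=read_camera('wrist');np.savez('wrist15.npz',**c)"
python3 -m handwheel '[[[0,0,-30,0,85],[0,0,-70,0,85],[0,0,-110,0,85],[0,0,-140,0,85],[-60,0,-140,0,85],[-60,0,-140,0,85],[-60,0,-140,0,85],[-60,0,-140,0,85],[-60,0,-140,0,85],[-60,0,-140,0,85],[-60,0,-140,0,85]]]'
python3 - <<'E'
from m import *
from workcell import *
go();c=read_camera('wrist');np.savez('wrist16.npz',**c)
for n in("wrist14","wrist15","wrist16"):
    c=load(n);p=[px(c,E0-.02*ex+y*ey+[0,0,.163]) for y in(-.012,.012)];print(n,np.round(p,1))
    I=c["img"].astype(int);k=(I[...,2]>90)&(I[...,1]<.5*I[...,2])&(I[...,0]<.5*I[...,2])
    m,l,st,ce=cv2.connectedComponentsWithStats(k.astype(np.uint8))
    print([(st[i].tolist()) for i in np.argsort(-st[1:,4])[:4]+1])
E
```

```text
[271.85 271.84 271.83 271.82 271.64 271.63 271.56 271.79] [272.08 272.1  272.52 272.51 272.52 272.58 272.57 272.49 272.54]
(np.float64(243.84723358025616), np.float64(270.15394551150746)) (np.float64(264.69217401536906), np.float64(270.1170139147803))
time_s: 26.82
position: [0.4384, -0.0051, 0.1535]
tcp_rot: [0.001, -0.084, 0.996, -0.0]
wrist_force: [-0.6, -0.4, -0.5]
finger_gap: 0.0851
grasp_force: 0.0
t 26.82 pos [ 0.4384 -0.0051  0.1535] tooly 99.68 tilt [ 0.002 -0.    -1.   ] F [-0.56 -0.42 -0.54] gap 0.0851 g 0.0 q [-0.17  0.1   1.85 -0.    1.19 -1.91]
time_s: 27.78
position: [0.4956, 0.0051, 0.2924]
tcp_rot: [-0.0, -0.084, 0.996, -0.0]
wrist_force: [0.7, -0.5, 0.3]
finger_gap: 0.0851
grasp_force: 0.0
t 27.78 pos [0.4956 0.0051 0.2924] tooly 99.67 tilt [-0. -0. -1.] F [ 0.67 -0.48  0.29] gap 0.0851 g 0.0 q [-0.13  0.11  1.48 -0.    1.55 -1.87]
wrist14 [[240.5 268.9]
 [268.1 268.8]]
[[209, 270, 43, 37, 441], [408, 361, 23, 23, 204], [405, 362, 3, 3, 6], [411, 358, 1, 2, 2]]
wrist15 [[239.1 294.4]
 [271.6 294.4]]
[[201, 294, 51, 36, 622]]
wrist16 [[244.2 175. ]
 [264.8 175. ]]
[[196, 215, 28, 32, 586], [383, 271, 25, 21, 246], [221, 176, 32, 19, 197], [396, 266, 4, 4, 8]]
```

```bash
python3 - <<'E'
from m import *
D={}
for n,v0 in(("wrist14",272),("wrist15",297),("wrist16",178)):
    c=load(n);ps={}
    u=lambda y:int(round(px(c,E0-.02*ex+y*ey+[0,0,.165])[0]))
    r=prof(c,range(u(-.018),u(-.005)),"r",v0,9); b=prof(c,range(u(.009),u(.024)),"b",v0+1,6)
    print(n,r,b); D[n]=(c,np.median(r),np.median(b),u(-.01),u(.015))
for ns in(("wrist14","wrist15","wrist16"),("wrist14","wrist16"),("wrist15","wrist16")):
    R=tri([(D[n][0],D[n][3],D[n][1]) for n in ns]);B=tri([(D[n][0],D[n][4],D[n][2]) for n in ns])
    print(ns,"red x,z",(R[0]-E0)@ex,R[0][2],"blk",(B[0]-E0)@ex,B[0][2],"dz red-blk mm",1000*(R[0][2]-B[0][2]),np.round(R[1],4),np.round(B[1],4))
E
```

```text
wrist14 [271.84 271.84 271.84 271.83 271.83 271.81 271.82 271.79 271.65 271.64
 271.64 271.62 271.63 271.53 271.55] [272.1  272.24 272.56 272.52 272.51 272.52 272.51 272.54 272.52 272.52
 272.53 272.55 272.58 272.56 272.51 272.57 272.57]
wrist15 [297.89 297.88 297.83 297.77 297.77 297.76 297.76 297.76 297.76 297.75
 297.74 297.76 297.74 297.73 297.73 297.73 297.72] [298.46 299.11 299.28 299.32 299.31 299.32 299.29 299.32 299.32 299.27
 299.17 299.17 299.14 299.16 299.17 299.16 299.15 299.15 299.17 299.17]Traceback (most recent call last):
  File "<stdin>", line 6, in <module>
  File "m.py", line 12, in prof
    b=max(range(1,n),key=lambda i:w[l[:,0]==i].sum()); w=w*(l[:,0]==b)
ValueError: max() iterable argument is empty
```

```bash
python3 - <<'E'
from m import *
c=load("wrist16")
for u in(240,246,265,270,275,280): print(u,c["img"][165:200,u].mean(1).round().astype(int).tolist())
print(prof(c,range(238,250),"r",180,9))
b=lambda n,y,z,x=.02:np.array(px(load(n),E0-x*ex+y*ey+[0,0,z]))
for n in("wrist14","wrist15","wrist16"): print(n,"dv/dz per mm",(b(n,0,.166)-b(n,0,.165))[1],"dv/dx per mm",(b(n,0,.165,.021)-b(n,0,.165))[1])
E
```

```text
240 [67, 67, 67, 68, 80, 96, 96, 96, 95, 96, 90, 93, 113, 104, 94, 96, 95, 95, 96, 96, 96, 96, 96, 96, 96, 96, 95, 157, 172, 55, 64, 71, 76, 78, 79]
246 [67, 66, 67, 66, 80, 96, 96, 96, 96, 95, 91, 93, 111, 103, 92, 96, 95, 95, 96, 96, 95, 95, 95, 95, 96, 96, 106, 163, 172, 55, 64, 71, 76, 79, 79]
265 [67, 67, 67, 70, 84, 95, 96, 96, 95, 96, 84, 64, 66, 64, 76, 96, 96, 96, 96, 95, 95, 95, 94, 93, 95, 96, 111, 144, 139, 55, 66, 72, 76, 79, 80]
270 [68, 67, 67, 70, 83, 96, 96, 95, 95, 95, 81, 55, 65, 64, 75, 95, 96, 96, 95, 95, 95, 96, 95, 96, 95, 96, 121, 154, 139, 57, 67, 71, 76, 80, 80]
275 [81, 81, 81, 82, 78, 73, 71, 73, 82, 87, 77, 54, 64, 65, 78, 95, 96, 96, 96, 96, 96, 95, 96, 96, 96, 96, 121, 155, 139, 58, 68, 72, 77, 81, 81]
280 [81, 81, 82, 81, 81, 79, 79, 80, 80, 80, 70, 54, 64, 62, 66, 76, 75, 75, 70, 67, 68, 67, 69, 80, 89, 92, 118, 137, 106, 59, 69, 73, 79, 81, 81]
[177.21 177.2  177.16 177.03 177.02 177.02 177.01 177.   177.   177.
 177.   176.94]
wrist14 dv/dz per mm 0.6497968412381852 dv/dx per mm -1.0127138214869547
wrist15 dv/dz per mm 0.9023858867092827 dv/dx per mm -1.1539173368443585
wrist16 dv/dz per mm 0.19672205887880523 dv/dx per mm -0.8459835242173028
```

Red sits about 1.5 mm below the pointer in all three views, with near-zero depth difference. I'll re-grip the knob and raise it 1.5 mm.

```bash
python3 -c "
from h import *
go((.5157,-.0343,.3224),9.7)"
python3 -m handwheel '[[[0,0,-30,7,50],[0,0,-30,14,50],[0,0,-30,21,50],[0,0,-30,28,50],[0,0,-30,35,50],[-7,-10,-30,42,50],[-13,-20,-30,49,50],[-13,-35,-30,56,50],[-13,-42,-30,63,50],[-13,-42,-30,70,50],[-13,-42,-30,77,50],[-13,-42,-30,84,50],[-13,-42,-30,90,50],[-13,-42,-30,90,50],[-13,-42,-30,90,50]]]'
python3 -c "
from h import *
go((.5157,-.0343,.2222),9.7)"
```

```text
t 27.83 pos [0.4957 0.0051 0.2925] tooly 99.66 tilt [-0. -0. -1.] F [ 0.9  -1.28 -0.13] gap 0.0852 g 0.0 q [-0.13  0.11  1.48 -0.    1.55 -1.87]
shift [-13.1 -42.2 -29.9] turn 90.0
time_s: 29.08
position: [0.516, -0.0341, 0.3224]
tcp_rot: [0.0, 0.644, 0.765, -0.0]
wrist_force: [-0.4, 0.8, 0.2]
finger_gap: 0.0498
grasp_force: 0.0
t 29.08 pos [ 0.516  -0.0341  0.3224] tooly 9.82 tilt [ 0. -0. -1.] F [-0.4   0.77  0.17] gap 0.0498 g 0.0 q [-0.2   0.14  1.38 -0.    1.62 -0.37]
shift [-1.000e-01 -3.000e-01  1.002e+02] turn 0.1
```

```bash
python3 -m handwheel '[[[0,0,30,0,50],[0,0,60,0,50],[0,0,85,0,50],[0,0,98,0,50],[0,0,98,0,50],[0,0,98,0,50],[0,0,98,0,30],[0,0,98,0,10],[0,0,98,0,10],[0,0,98,0,10],[0,0,98,0,10],[0,0,98,0,10]]]' 40; python3 -c "
from h import *
go()"
python3 -m handwheel '[[[0,0,-0.5,0,10],[0,0,-1,0,10],[0,0,-1.5,0,10],[0,0,-1.7,0,10],[0,0,-1.7,0,10],[0,0,-1.7,0,10]]]'; python3 -c "
from h import *
go()"
```

```text
time_s: 30.08
position: [0.5157, -0.0346, 0.2248]
tcp_rot: [0.0, 0.645, 0.764, -0.001]
wrist_force: [-4.2, -3.2, 2.2]
finger_gap: 0.0199
grasp_force: 39.0
t 30.08 pos [ 0.5157 -0.0346  0.2248] tooly 9.69 tilt [-0.001 -0.001 -1.   ] F [-4.15 -3.18  2.22] gap 0.0199 g 39.0 q [-0.2   0.17  1.57 -0.    1.4  -0.37]
time_s: 30.58
position: [0.5156, -0.0345, 0.225]
tcp_rot: [-0.001, 0.645, 0.764, -0.001]
wrist_force: [-4.9, -3.1, -2.2]
finger_gap: 0.0205
grasp_force: 39.2
t 30.58 pos [ 0.5156 -0.0345  0.225 ] tooly 9.68 tilt [-0.002 -0.001 -1.   ] F [-4.86 -3.06 -2.23] gap 0.0205 g 39.2 q [-0.2   0.17  1.57 -0.    1.4  -0.37]
```

```bash
python3 -m handwheel '[[[0,0,0,0,30],[0,0,0,0,45],[0,0,0,0,50],[0,0,0,0,50],[0,0,-15,0,50],[0,0,-40,0,50],[0,0,-75,0,50],[0,0,-100,0,50],[0,0,-100,0,50],[0,0,-100,0,50]]]'; python3 -m handwheel '[[[6,-10,0,-7,85],[12,-20,0,-14,85],[18,-30,0,-21,85],[24,-40,0,-28,85],[30,-50,0,-35,85],[36,-60,0,-42,85],[42,-71,0,-49,85],[42,-73,0,-56,85],[42,-73,0,-63,85],[42,-73,0,-70,85],[42,-73,0,-77,85],[42,-73,0,-84,85],[42,-73,0,-90,85],[42,-73,30,-90,85],[42,-73,60,-90,85],[42,-73,90,-90,85],[42,-73,120,-90,85],[42,-73,130,-90,85],[42,-73,130,-90,85],[42,-73,130,-90,85]]]'; python3 - <<'E'
from m import *
go()
from workcell import *
c=read_camera("wrist");np.savez("wrist17.npz",**c)
v=px(c,E0-.02*ex+[0,0,.169]);print(v)
v0=int(round(v[1]))
print(prof(c,range(234,250),"r",v0,9),prof(c,range(263,288,2),"b",v0,6))
for u in(238,246,268,275,282): print(u,v0-10,c["img"][v0-10:v0+12,u].tolist() if u<250 else c["img"][v0-10:v0+12,u].mean(1).round().tolist())
E
```

```text
time_s: 31.42
position: [0.5178, -0.034, 0.3278]
tcp_rot: [0.002, 0.645, 0.764, 0.001]
wrist_force: [0.1, 0.1, -0.3]
finger_gap: 0.05
grasp_force: 0.0
time_s: 33.08
position: [0.4375, -0.0049, 0.196]
tcp_rot: [-0.0, -0.084, 0.996, 0.0]
wrist_force: [1.2, -0.6, 0.3]
finger_gap: 0.0849
grasp_force: 0.0
t 33.08 pos [ 0.4375 -0.0049  0.196 ] tooly 99.68 tilt [-0.001  0.    -1.   ] F [ 1.22 -0.55  0.33] gap 0.0849 g 0.0 q [-0.17  0.07  1.77  0.    1.3  -1.91]
(np.float64(254.70866472948174), np.float64(268.1762904361536))
[266.51 266.52 266.5  266.5  266.5  266.46 266.43 266.43 266.41 266.4
 266.4  266.39 266.39 266.39 266.38 266.39] [267.91 267.97 268.08 268.07 268.09 268.08 268.1  268.08 268.01 268.01
 267.78 268.2  268.2 ]
238 258 [[97, 103, 108], [97, 102, 108], [97, 103, 108], [97, 102, 108], [96, 102, 107], [86, 91, 104], [55, 59, 104], [54, 57, 152], [70, 74, 190], [68, 72, 194], [65, 69, 173], [82, 87, 125], [97, 102, 108], [97, 102, 108], [97, 102, 108], [97, 102, 108], [97, 102, 108], [97, 102, 108], [97, 102, 108], [96, 102, 107], [97, 103, 108], [97, 103, 109]]
246 258 [[97, 101, 107], [96, 102, 107], [93, 98, 104], [91, 96, 101], [95, 100, 105], [86, 91, 104], [54, 57, 106], [57, 61, 159], [73, 77, 195], [67, 72, 195], [70, 75, 172], [89, 94, 116], [96, 102, 108], [96, 101, 107], [88, 93, 99], [73, 76, 80], [84, 87, 93], [96, 101, 107], [97, 102, 108], [96, 101, 107], [96, 102, 107], [81, 85, 91]]
268 258 [102.0, 101.0, 102.0, 102.0, 101.0, 102.0, 102.0, 95.0, 68.0, 39.0, 54.0, 62.0, 54.0, 78.0, 101.0, 101.0, 102.0, 101.0, 101.0, 101.0, 101.0, 101.0]
275 258 [102.0, 101.0, 102.0, 102.0, 101.0, 102.0, 101.0, 94.0, 69.0, 40.0, 55.0, 61.0, 54.0, 79.0, 101.0, 102.0, 102.0, 101.0, 101.0, 101.0, 101.0, 101.0]
282 258 [82.0, 96.0, 107.0, 97.0, 98.0, 98.0, 99.0, 94.0, 70.0, 41.0, 55.0, 59.0, 60.0, 85.0, 102.0, 102.0, 101.0, 101.0, 102.0, 101.0, 102.0, 101.0]
```

The second grip pushed the marker down another 2 mm, since the pads swing forward as they close, and the pull didn't break friction. Re-grip at 20 N and raise it about 5 mm by measured TCP.

```bash
python3 -m handwheel '[[[0,0,-40,0,50],[0,0,-80,0,50],[0,0,-110,7,50],[0,0,-130,14,50],[-6,-4,-130,21,50],[-15,-10,-130,28,50],[-25,-16,-130,35,50],[-35,-22,-130,42,50],[-45,-28,-130,49,50],[-55,-34,-130,56,50],[-65,-40,-130,63,50],[-72,-42,-130,70,50],[-72,-42,-130,77,50],[-72,-42,-130,84,50],[-72,-42,-130,90,50],[-72,-42,-130,90,50],[-72,-42,-130,90,50]]]'
python3 -c "
from h import *
go((.5157,-.0343,.223),9.7)"
```

```text
time_s: 34.55
position: [0.5161, -0.0343, 0.3277]
tcp_rot: [0.001, 0.644, 0.765, 0.001]
wrist_force: [-0.5, -0.4, -0.9]
finger_gap: 0.0502
grasp_force: 0.0
t 34.55 pos [ 0.5161 -0.0343  0.3277] tooly 9.84 tilt [ 0.003 -0.001 -1.   ] F [-0.47 -0.39 -0.91] gap 0.0502 g 0.0 q [-0.2   0.14  1.37 -0.    1.63 -0.37]
shift [  0.2  -0.7 104.7] turn 0.1
```

```bash
python3 -m handwheel '[[[0,0,30,0,40],[0,0,65,0,34],[0,0,92,0,30],[0,0,104,0,30],[0,0,104,0,30],[0,0,104,0,30],[0,0,104,0,25],[0,0,103,0,22],[0,0,103,0,20],[0,0,103,0,10],[0,0,103,0,10],[0,0,103,0,10]]]' 20; python3 -c "
from h import *
go()"
python3 -m handwheel '[[[0,0,-1,0,10],[0,0,-2,0,10],[0,0,-3,0,10],[0,0,-4,0,10],[0,0,-4.5,0,10],[0,0,-5,0,10],[0,0,-5,0,10],[0,0,-5,0,10]]]'; python3 -c "
from h import *
go()"
```

```text
time_s: 35.55
position: [0.5157, -0.0345, 0.2238]
tcp_rot: [0.001, 0.645, 0.764, 0.0]
wrist_force: [-2.3, -0.6, 2.7]
finger_gap: 0.0214
grasp_force: 19.6
t 35.55 pos [ 0.5157 -0.0345  0.2238] tooly 9.69 tilt [ 0.001 -0.001 -1.   ] F [-2.3  -0.57  2.65] gap 0.0214 g 19.6 q [-0.2   0.17  1.58 -0.    1.39 -0.37]
time_s: 36.22
position: [0.5155, -0.0345, 0.228]
tcp_rot: [0.0, 0.645, 0.764, -0.0]
wrist_force: [0.4, -2.0, -4.7]
finger_gap: 0.0207
grasp_force: 19.7
t 36.22 pos [ 0.5155 -0.0345  0.228 ] tooly 9.68 tilt [ 0. -0. -1.] F [ 0.39 -1.97 -4.67] gap 0.0207 g 19.7 q [-0.2   0.17  1.57 -0.    1.4  -0.37]
```

```bash
python3 -m handwheel '[[[0,0,-0.4,0,10],[0,0,-0.8,0,10],[0,0,-0.8,0,10],[0,0,-0.8,0,30],[0,0,-0.8,0,45],[0,0,-0.8,0,50],[0,0,-0.8,0,50],[0,0,-15,0,50],[0,0,-40,0,50],[0,0,-75,0,50],[0,0,-100,0,50],[0,0,-100,0,50],[0,0,-100,0,50]]]'; python3 -m handwheel '[[[6,-10,0,-7,85],[12,-20,0,-14,85],[18,-30,0,-21,85],[24,-40,0,-28,85],[30,-50,0,-35,85],[36,-60,0,-42,85],[42,-71,0,-49,85],[42,-73,0,-56,85],[42,-73,0,-63,85],[42,-73,0,-70,85],[42,-73,0,-77,85],[42,-73,0,-84,85],[42,-73,0,-90,85],[42,-73,40,-90,85],[42,-73,80,-90,85],[42,-73,120,-90,85],[42,-73,150,-90,85],[42,-73,170,-90,85],[42,-73,170,-90,85],[42,-73,170,-90,85]]]'; cat >> m.py <<'E'
def edges(c,us,kind,a,b):
    I=c["img"][a:b,us].astype(float);g=(I[...,:2].mean(2) if kind=="r" else I.mean(2)).mean(1)
    bg=np.median(np.r_[g[:3],g[-3:]]);w=bg-g;i=int(np.argmax(w));th=w.max()*.5
    lo=i
    while w[lo-1]>th: lo-=1
    hi=i
    while w[hi+1]>th: hi+=1
    return lo-(w[lo]-th)/(w[lo]-w[lo-1])+a,hi+(w[hi]-th)/(w[hi]-w[hi+1])+a
E
python3 - <<'E'
from m import *
go()
from workcell import *
c=read_camera("wrist");np.savez("wrist18.npz",**c)
for n,z in(("wrist14",272),("wrist15",298),("wrist17",267),("wrist18",None)):
    c=load(n);v0=z or int(round(px(c,E0-.02*ex+[0,0,.169])[1]))
    u=lambda y:int(round(px(c,E0-.02*ex+y*ey+[0,0,.167])[0]))
    f=lambda z:px(c,E0-.02*ex+[0,0,z])[1]
    r=edges(c,list(range(u(-.018),u(-.012))),"r",v0-9,v0+9);b=edges(c,list(range(u(.011),u(.022))),"b",v0-6,v0+10)
    k=(f(.17)-f(.165))/5
    print(n,v0,np.round(r,2),np.round(b,2),"mm blk above red: edges",np.round((np.array(b)-r)/k,2),"mean",(sum(b)-sum(r))/2/k)
    if n=="wrist18":
        for q in(u(-.015),u(.015)): print(q,v0-12,c["img"][v0-12:v0+14,q].tolist())
E
```

```text
time_s: 37.3
position: [0.5163, -0.0341, 0.3297]
tcp_rot: [0.002, 0.645, 0.764, 0.001]
wrist_force: [0.2, 1.1, -0.2]
finger_gap: 0.0504
grasp_force: 0.0
time_s: 38.97
position: [0.4349, -0.0047, 0.1566]
tcp_rot: [-0.002, -0.084, 0.996, 0.001]
wrist_force: [1.7, 0.3, 0.1]
finger_gap: 0.0849
grasp_force: 0.0
t 38.97 pos [ 0.4349 -0.0047  0.1566] tooly 99.68 tilt [-0.004  0.001 -1.   ] F [1.72 0.31 0.09] gap 0.0849 g 0.0 q [-0.17  0.09  1.84  0.    1.21 -1.91]
wrist14 272 [268.81 271.86] [270.32 275.26] mm blk above red: edges [2.29 5.15] mean 3.7160695902542593
wrist15 298 [294.32 297.66] [296.48 302.44] mm blk above red: edges [2.35 5.19] mean 3.768993904296913
wrist17 267 [263.36 268.51] [265.94 270.63] mm blk above red: edges [4.08 3.36] mean 3.7198751195895197
wrist18 301 [298.54 301.8 ] [298.02 303.62] mm blk above red: edges [-0.57  2.02] mean 0.7237257350306847
234 289 [[94, 100, 106], [93, 99, 104], [94, 99, 105], [93, 98, 104], [94, 99, 105], [93, 99, 105], [93, 98, 104], [94, 99, 105], [94, 99, 105], [82, 87, 101], [51, 54, 94], [38, 41, 122], [56, 60, 170], [67, 72, 191], [59, 63, 186], [60, 64, 168], [78, 83, 122], [93, 99, 105], [92, 98, 104], [93, 98, 104], [93, 98, 104], [93, 98, 104], [92, 97, 103], [93, 98, 104], [93, 98, 103], [92, 98, 103]]
274 289 [[93, 99, 104], [94, 98, 104], [93, 99, 104], [93, 98, 103], [93, 99, 104], [93, 97, 103], [94, 99, 105], [93, 98, 103], [87, 91, 96], [62, 65, 69], [28, 29, 33], [37, 38, 41], [46, 47, 50], [49, 49, 51], [47, 48, 51], [71, 74, 78], [93, 97, 103], [93, 98, 103], [93, 98, 103], [93, 97, 103], [93, 97, 103], [92, 97, 103], [92, 97, 103], [92, 97, 103], [92, 97, 103], [92, 97, 102]]
```

```bash
cat >> m.py <<'E'
def span(c,us,kind,vm):
    I=c["img"][vm-14:vm+15,us].astype(float);g=(I[...,:2].mean(2) if kind=="r" else I.mean(2)).mean(1)
    n=len(g);bg=np.percentile(g,75);i=14
    def out(step,pl):
        th=(bg+pl)/2;j=i
        while g[j+step]<th: j+=step
        return vm-14+j+step*(th-g[j])/(g[j+step]-g[j])
    return out(-1,g[i-4:i+1].min()),out(1,np.median(g[i:i+2]))
E
python3 - <<'E'
from m import *
for n,vr,vb in(("wrist14",272,273),("wrist15",298,299),("wrist17",266,268),("wrist18",302,301)):
    c=load(n);u=lambda y:int(round(px(c,E0-.02*ex+y*ey+[0,0,.167])[0]))
    f=lambda z,x=.02:px(c,E0-x*ex+[0,0,z])[1]
    r=np.mean([span(c,[q],"r",vr) for q in range(u(-.020),u(-.013))],0);b=np.mean([span(c,[q],"b",vb) for q in range(u(.011),u(.018))],0)
    k=(f(.17)-f(.165))/5
    print(n,r.round(2),b.round(2),"blk above red mm",((b-r)/k).round(2),"per mm x depth",((f(.167,.021)-f(.167))/k).round(2))
E
```

```text
wrist14 [268.8  274.22] [270.31 275.52] blk above red mm [2.29 1.97] per mm x depth -1.54
wrist15 [294.32 300.47] [296.55 302.71] blk above red mm [2.43 2.44] per mm x depth -1.26
wrist17 [263.44 269.01] [265.94 271.06] blk above red mm [3.95 3.24] per mm x depth -1.59
wrist18 [298.53 304.99] [298.01 303.95] blk above red mm [-0.58 -1.15] per mm x depth -1.27
```

```bash
python3 - <<'E'
from m import *
c=load("wrist16");I=c["img"].astype(int)
for u in(238,242,247): print(u,I[172:183,u,:2].mean(1).tolist())
for u in(263,266,270): print(u,I[172:183,u].mean(1).round().tolist())
E
```

```text
238 [93.5, 93.5, 93.5, 78.0, 61.0, 75.5, 69.0, 75.5, 94.5, 92.5, 93.5]
242 [93.0, 93.5, 93.0, 79.0, 59.5, 73.5, 71.5, 80.0, 93.0, 93.0, 93.5]
247 [92.5, 93.5, 92.5, 79.0, 58.0, 72.0, 70.0, 79.0, 92.5, 91.5, 91.5]
263 [95.0, 92.0, 86.0, 81.0, 64.0, 66.0, 63.0, 67.0, 82.0, 83.0, 80.0]
266 [96.0, 96.0, 95.0, 84.0, 62.0, 65.0, 64.0, 75.0, 95.0, 95.0, 95.0]
270 [95.0, 95.0, 95.0, 81.0, 55.0, 65.0, 64.0, 75.0, 95.0, 96.0, 96.0]
```

```bash
python3 -m handwheel '[[[0,0,-30,0,85],[0,0,-70,0,85],[0,0,-110,0,85],[0,0,-140,0,85],[-60,0,-140,0,85],[-60,0,-140,0,85],[-60,0,-140,0,85],[-60,0,-140,0,85],[-60,0,-140,0,85],[-60,0,-140,0,85],[-60,0,-140,0,85]]]' >/dev/null
python3 - <<'E'
from m import *
from workcell import *
go();c=read_camera("wrist");np.savez("wrist19.npz",**c)
v=int(round(px(c,E0-.02*ex+[0,0,.169])[1]));I=c["img"].astype(int);print(v)
for u in(238,242,247): print(u,v-6,I[v-6:v+10,u,:2].mean(1).tolist())
for u in(263,266,270): print(u,v-6,I[v-6:v+10,u].mean(1).round().tolist())
s=read_camera("scene");t=read_camera("top");s0=load("scene0");t0=load("top0");s1=load("scene11");t1=load("top11")
def rk(c,p):
    I=c["img"].astype(float);x,y=map(int,p);A=I[y-12:y+13,x-9:x+10];w=np.clip(A[...,2]-A[...,1:2].mean(2)-60,0,None)
    yy,xx=np.mgrid[y-12:y+13,x-9:x+10];return (xx*w).sum()/w.sum(),(yy*w).sum()/w.sum()
print(rk(s0,(329,128)),rk(t0,(336,173)))
for z in(.304,.272): print(px(s,(.5158,-.0297,z)),px(t,(.5158,-.0297,z)))
E
```

```text
t 39.93 pos [0.4946 0.0049 0.2984] tooly 99.67 tilt [ 0. -0. -1.] F [-0.11 -0.74 -0.43] gap 0.0853 g 0.0 q [-0.13  0.11  1.47 -0.    1.56 -1.87]
176
238 170 [91.0, 93.5, 93.5, 93.5, 93.5, 81.0, 62.0, 74.0, 71.5, 79.5, 93.5, 94.5, 93.5, 94.5, 93.5, 94.5]
242 170 [93.5, 93.5, 93.5, 93.5, 94.0, 80.5, 61.0, 72.5, 71.5, 79.5, 93.5, 93.5, 93.5, 93.5, 93.5, 93.5]
247 170 [93.0, 93.5, 93.5, 93.0, 93.5, 80.0, 61.0, 72.0, 69.0, 77.0, 93.0, 93.5, 92.0, 90.0, 89.0, 93.5]
263 170 [96.0, 95.0, 95.0, 96.0, 96.0, 80.0, 57.0, 73.0, 68.0, 67.0, 83.0, 87.0, 80.0, 86.0, 80.0, 88.0]
266 170 [95.0, 96.0, 96.0, 96.0, 96.0, 80.0, 57.0, 72.0, 66.0, 78.0, 96.0, 96.0, 96.0, 95.0, 96.0, 96.0]
270 170 [96.0, 96.0, 96.0, 96.0, 96.0, 81.0, 57.0, 70.0, 64.0, 78.0, 96.0, 96.0, 96.0, 96.0, 96.0, 97.0]
(np.float64(329.1952861952862), np.float64(126.95723905723905)) (np.float64(335.65354705602283), np.float64(171.9517536898905))
(np.float64(329.5831415209563), np.float64(128.41397144703035)) (np.float64(335.8246265629688), np.float64(172.5459329029443))
(np.float64(327.2981364666846), np.float64(136.62583929474206)) (np.float64(333.22040165787655), np.float64(176.14672814700882))
```

Both near-nadir views show quantised edges (no anti-aliasing), so single-picture accuracy is about 0.5 px. I'll average several slightly shifted low views.

```bash
cat > snap.py <<'E'
import sys,numpy as np
from workcell import *
np.savez(sys.argv[1]+".npz",**read_camera("wrist"))
E
python3 snap.py n0
python3 -m handwheel '[[[-1,0,-2,0,85],[-1,0,-2,0,85]]]' >/dev/null; python3 snap.py n1
python3 -m handwheel '[[[-1,0,-2,0,85],[-1,0,-2,0,85]]]' >/dev/null; python3 snap.py n2
python3 -m handwheel '[[[-1,0,-2,0,85],[-1,0,-2,0,85]]]' >/dev/null; python3 snap.py n3
python3 -m handwheel '[[[-1,0,-2,0,85],[-1,0,-2,0,85]]]' >/dev/null; python3 snap.py n4
python3 -m handwheel '[[[40,0,0,0,85],[64,0,0,0,85],[64,0,30,0,85],[64,0,60,0,85],[64,0,100,0,85],[64,0,135,0,85],[64,0,142,0,85],[64,0,142,0,85],[64,0,142,0,85],[64,0,142,0,85]]]'; python3 snap.py l0
python3 -m handwheel '[[[0,0,0.7,0,85],[0,0,0.7,0,85]]]' >/dev/null; python3 snap.py l1
python3 -m handwheel '[[[0,0,0.7,0,85],[0,0,0.7,0,85]]]' >/dev/null; python3 snap.py l2
python3 -m handwheel '[[[0,0,0.7,0,85],[0,0,0.7,0,85]]]' >/dev/null; python3 snap.py l3
python3 -m handwheel '[[[0,0,0.7,0,85],[0,0,0.7,0,85]]]' >/dev/null; python3 snap.py l4
python3 -m handwheel '[[[0,0,0.7,0,85],[0,0,0.7,0,85]]]' >/dev/null; python3 snap.py l5
python3 - <<'E'
from m import *
go()
for n in [f"n{i}" for i in range(5)]+[f"l{i}" for i in range(6)]:
    c=load(n);u=lambda y:int(round(px(c,E0-.02*ex+y*ey+[0,0,.168])[0]));f=lambda z,x=.02:px(c,E0-x*ex+[0,0,z])[1]
    I=c["img"].astype(float);ur=range(u(-.020),u(-.013));R=I[:,ur];m=(R[...,2]-R[...,1]).mean(1);vv=np.arange(len(m));a=int(f(.168));w=np.clip(m[a-10:a+11]-20,0,None);vm=int(round((w*vv[a-10:a+11]).sum()/w.sum()))
    try:
        r=np.mean([span(c,[q],"r",vm) for q in ur],0);b=np.mean([span(c,[q],"b",vm) for q in range(u(.011),u(.018))],0)
        print(n,vm,r.round(2),b.round(2),"b-r px",(b-r).round(2),"dv/dz",round((f(.17)-f(.165))/5,3),"dv/dx",round(f(.168,.021)-f(.168),3))
    except Exception as e: print(n,vm,e)
E
```

```text
time_s: 41.83
position: [0.4386, -0.0055, 0.1662]
tcp_rot: [0.002, -0.084, 0.996, -0.001]
wrist_force: [-0.6, 0.3, 1.6]
finger_gap: 0.085
grasp_force: 0.0
t 42.97 pos [ 0.4364 -0.0051  0.1604] tooly 99.68 tilt [-0. -0. -1.] F [ 0.73  0.43 -0.31] gap 0.0851 g 0.0 q [-0.17  0.09  1.84 -0.    1.21 -1.91]
n0 177 [175.12 179.3 ] [174.6  178.85] b-r px [-0.52 -0.45] dv/dz 0.194 dv/dx -0.839
n1 175 [173.13 177.3 ] [172.62 176.83] b-r px [-0.51 -0.46] dv/dz 0.188 dv/dx -0.836
n2 174 [171.49 176.04] [171.26 175.36] b-r px [-0.23 -0.69] dv/dz 0.183 dv/dx -0.834
n3 173 [170.29 174.35] [170.19 174.33] b-r px [-0.1  -0.02] dv/dz 0.178 dv/dx -0.83
n4 172 [169.21 173.39] [169.18 173.27] b-r px [-0.03 -0.12] dv/dz 0.174 dv/dx -0.827
l0 290 [286.6  292.11] [285.58 291.54] b-r px [-1.03 -0.58] dv/dz 0.817 dv/dx -1.112
l1 292 [288.94 294.99] [288.34 294.04] b-r px [-0.6  -0.95] dv/dz 0.833 dv/dx -1.117
l2 295 [291.31 297.23] [290.99 296.77] b-r px [-0.32 -0.46] dv/dz 0.849 dv/dx -1.124
l3 296 [292.31 298.63] [292.02 297.78] b-r px [-0.29 -0.85] dv/dz 0.857 dv/dx -1.128
l4 297 [293.63 299.11] [292.38 298.53] b-r px [-1.25 -0.57] dv/dz 0.863 dv/dx -1.131
l5 297 [293.52 299.65] [293.11 298.94] b-r px [-0.41 -0.7 ] dv/dz 0.868 dv/dx -1.134
```

The tongue is about 0.4 mm above the pointer, which is level within measuring error. I'll retreat, check that the pail still hangs, and hand in.

```bash
python3 -m handwheel '[[[20,0,-20,0,85],[40,0,-60,0,85],[60,0,-100,0,85],[60,0,-140,0,85],[60,0,-160,0,85],[60,0,-160,0,85],[60,0,-160,0,85],[60,0,-160,0,85]]]'; python3 - <<'E'
from h import *
from workcell import *
go()
for n in("scene","top"):
    c=read_camera(n);np.savez(n+"20.npz",**c)
    d=np.abs(c["img"].astype(int)-load(n+"11")["img"]).max(2);u,v=map(int,px(c,(.489,.1278,.2)));U,V=map(int,px(c,(.489,.1278,.12)))
    print(n,"pail change",d[v-8:v+8,u-8:u+8].mean(),d[V-12:V+12,U-12:U+12].mean())
    d0=np.abs(c["img"].astype(int)-load(n+"0")["img"]).max(2)
    for nm,p in(("honey",(.668,.12,.09)),("tumbler",(.58,.332,.05)),("pepper",(.66,.015,.08)),("spice",(.645,.25,.09)),("small",(.416,.392,.05)),("large",(.263,.289,.08))):
        x,y=map(int,px(c,p));print(nm,d0[y-12:y+12,x-12:x+12].mean().round(1),end=" ")
    print()
E
```

```text
time_s: 43.63
position: [0.3767, -0.0151, 0.3197]
tcp_rot: [-0.001, -0.084, 0.996, 0.0]
wrist_force: [0.1, -0.0, -1.1]
finger_gap: 0.0846
grasp_force: 0.0
t 43.63 pos [ 0.3767 -0.0151  0.3197] tooly 99.68 tilt [-0.001  0.    -1.   ] F [ 0.14 -0.01 -1.12] gap 0.0846 g 0.0 q [-0.23 -0.08  1.62 -0.    1.61 -1.96]
scene pail change 3.515625 3.3020833333333335
honey 4.6 tumbler 4.2 pepper 4.3 spice 4.2 small 4.1 large 3.9 
top pail change 41.109375 42.30555555555556
honey 5.5 tumbler 7.4 pepper 8.1 spice 7.7 small 7.4 large 5.2
```

```bash
python3 -c "
from workcell import *
print(finish_job())"
```

```text
the job is handed in; nothing more can be done
None
```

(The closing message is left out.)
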